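# Build up the marking stand and load the jar

## Robot

A 7-joint arm with a two-finger parallel gripper is mounted at the origin on a cart in front of the work surface, level with it; the furniture and walls round the work are solid. World frame = base frame: x ahead of the robot, y to its left, z up, the work surface at z = 0. Lengths are in mm, angles in rad, forces in N, time in s.
With the tool pointing down it reaches from about 425 to 875 mm from the base axis. Payload 4.7 kg.
Tool frame: the origin (TCP) lies midway between the tips of the shut fingers; the grasp point (between the pads) lies 19 mm behind it (bot.grasp_offset is the distance from the TCP to the grasp point, in mm); x points along the fingers, y is the direction in which the jaws open and shut, and the axes are right-handed (so a half turn about x gives the same grasp; the last joint's range is limited). The gripper opens to 85 mm and grips with 20 to 120 N. Pads are 22 mm wide; open, the fingers measure 114 mm over their backs; the gripper's body (76 mm by 85 mm) begins 54 mm behind the grasp point. The pads swing forward as they close: fully open they stand 13 mm farther back than shut.
Start: joints at [-1.311, 0.321, -0.07, 1.45, 0.023, 1.371, -0.057], TCP at [158.192, 630.476, 231.349] pointing down, gripper open.
Joint ranges: [-2.86, 2.86], [-0.3, 2.09], [-1.38, 1.24], [0.06, 2.45], [-1.56, 4.7], [0.09, 2.05], [-2.69, 2.69]. Speed limits (rad/s): [2.57, 2.57, 3.14, 3.14, 3.14, 3.14, 3.14].

## Interface

Orientations are given as a unit quaternion [w, x, y, z].
In Python, from plant import telemetry, optics, hand_in, bot gives the robot as it stands. The module is installed in compiled form; this text tells all that it offers.
- The arm moves only by the tool play_rows, never from a script. Its argument "increments" is a list of rows, each an object of numbers: "wx", "wy", "wz": the turn, a rotation vector about the tool's x, y, z scaled (see below); "tx", "ty", "tz": the shift along the tool's x, y, z scaled (see below); "gripper": the opening, from -1 (shut) to 1 (fully open), so that 0 is half open. A call has 1 to 10 rows; each row shifts and turns the pose as measured when the row begins, along the tool's axes as they then stand; what a row does not reach is not made up. The controller multiplies each number of a shift by 0.15 m and each number of a turn by 0.15 rad. A row lasts 1/10 s, in which the tool goes at most 50 mm and 8.59 degrees, less where a joint would pass 70% of its speed; a pose out of reach is approached as far as the arm can. A call with a number of a shift or a turn outside -1 to 1 is refused whole. A call with a gripper value outside its range is refused whole. The fingers move at their own pace and stop on an object; the grip force is fixed at half the most. Time passes only in rows, so rows that do not move let the fingers close. It gives the time, the measured TCP pose, the force and the opening at its end, in the units of the state.
- telemetry.sense(): the state, without advancing time (a new reading comes with each control period).
- optics.get_image(name): name is "scene" or "top" or "wrist"; returns (picture, depth): 384x512x3 uint8, red, green, blue; 384x512 float32, mm along the optical axis (not along the pixel's ray), 0 where there is no reading.
- optics.camera_model(name): a dict with "fx", "fy", "cx", "cy" (pixels), "k1" (the pictures are not rectified: a ray, as slopes to the right and down, at radius r is drawn at 1 + k1 r^2 times it, then the intrinsics apply), "eye" and "rotation" of the camera in the world; the wrist camera has in their place "T_tool_cam" (4x4, takes a point from camera to tool coordinates, whose origin is the TCP and whose axes are the tool frame's). Camera axes: x right, y up, looking along -z (the intrinsics and any distortion apply to the point x, -y, -z); pixel columns grow to the right and rows downward; lengths in mm; the calibration is good to about 2 mm. A picture is of the moment at which its call begins: read the wrist's pose just before it. camera_model takes no time and is no camera call.
- hand_in(): hands the job in, once; it reports no verdict.
The state is a dict: "clock": time; "qpos": joint angles; "joint_velocities": joint speeds; "joint_torque": joint torques, N m; "tcp_pos": TCP position; "ee_rot": TCP orientation; "ft_force": force on the tool from outside, world axes, zero at the start; "ft_torque": the same for the moment, N m; "finger_gap": opening from 0.0 (shut) to 1.0 (fully open).
Only numpy, scipy, OpenCV 4.12 (cv2) and the standard library are available. Lean on these libraries where they do the work, as an engineer would, in place of code of your own. Each camera call takes 0.05 s, during which the arm holds its last target. There are 200 camera calls.

## Task

Build up the laser-marking stand on the round base with the upright spindle: thread the flanged foot over the spindle with its flange down, then the taller of the two sleeves, then the flat disc, and last stand the loose black jar upright in the middle of the disc, ready for marking. Let go of each part once it sits flat on the one below. Leave the shorter sleeve, the screwdriver and the memory stick where they lie.

Things in the scene. Friction and masses are not known exactly. Their poses are not given: they have to be found in the camera images.
- fixture_seat (a point): Fixed stand base: dark steel disc, 80 mm diameter, 10 mm thick, lying on the desk, with an upright steel spindle in its middle. The spindle is 12 mm in diameter and stands 57 mm above the base's top face; its last 10 mm taper to 6 mm. This point is the foot of the spindle, on its axis, on the base's top face (10 mm above the desk); z up.
- foot_mid (a point): Flanged foot, bright steel, loose: a 60 mm diameter flange 6 mm thick with a boss of 38 mm diameter above it, 24 mm high in all, with a 20 mm through bore. It starts flange down on the desk. This point is on its axis, half-way up (12 mm above its underside); z is the axis, up.
- tall_sleeve_mid (a point): The taller of the two plain brass sleeves, loose: 40 mm outside diameter, 28 mm high, 20 mm through bore, standing on end. This point is on its axis, half-way up (14 mm above its underside); z is the axis.
- short_sleeve_mid (a point): The shorter brass sleeve, loose, not to be used: 40 mm outside diameter, 14 mm high, 20 mm bore, standing on end. This point is on its axis, half-way up (7 mm above its underside); z is the axis.
- disc_mid (a point): Flat dark steel disc, loose: 58 mm diameter, 12 mm thick, 20 mm through bore, lying flat; it can be gripped across its rim. In the finished stack the spindle ends 7 mm below its top face. This point is on its axis, half-way up (6 mm above its underside); z is the axis.
- jar_mid (a point): Glossy black round jar, loose, rounded edges, 52 mm diameter, 37 mm high, no bore, standing upright by itself on the white desk (the other jars, in the tray at the back, are not meant). This point is on its axis, half-way up (18.5 mm above its underside); z is the axis, up.
- screwdriver: Small screwdriver, loose, 130 mm long, 19 mm thick, lying at the right of the work; bystander. Origin under its middle, on the desk.
- usb_stick: Small pale memory stick, loose, 53 x 17 x 8 mm, lying behind the work; bystander. Origin under its middle, on the desk.

How it is judged (in metres and radians):
On the way, in this order (a step that is already met when the one before it is completed fails the run):
1. the flanged foot sits on the fixture base, over the spindle, flange down, and is let go (horizontal distance between foot_mid and fixture_seat below 0.01 m and z of foot_mid in the frame of fixture_seat between 0.008 and 0.016 m and angle between foot_mid's own z axis and vertical below 0.12 rad and contact force between the fingers and foot below 0.2 N), for 0.2 s.
2. the taller sleeve sits on the foot, over the spindle, and is let go (horizontal distance between tall_sleeve_mid and fixture_seat below 0.01 m and z of tall_sleeve_mid in the frame of fixture_seat between 0.034 and 0.042 m and angle between tall_sleeve_mid's own z axis and vertical below 0.12 rad and contact force between the fingers and tall_sleeve below 0.2 N), for 0.2 s.
3. the disc lies on the taller sleeve, and is let go (horizontal distance between disc_mid and fixture_seat below 0.01 m and z of disc_mid in the frame of fixture_seat between 0.054 and 0.062 m and angle between disc_mid's own z axis and vertical below 0.12 rad and contact force between the fingers and disc below 0.2 N), for 0.2 s.
4. the black jar stands on the disc, and is let go (horizontal distance between jar_mid and disc_mid below 0.01 m and z of jar_mid in the frame of fixture_seat between 0.0785 and 0.0865 m and angle between jar_mid's own z axis and vertical below 0.12 rad and contact force between the fingers and jar below 0.2 N), for 0.2 s.
At the end, for the whole second after the job is handed in: Foot (flange down), taller sleeve, disc and jar stand on the base in this order from below, each flat on the one below (height within 4 mm, tilt under 0.12 rad), foot, sleeve and disc within 10 mm of the spindle's axis, jar within 10 mm of the disc's, all released and at rest (all of step 1 and all of step 2 and all of step 3 and all of step 4 and linear speed of each of foot, tall_sleeve, disc, jar below 0.02 m/s); the robot touches nothing.
It fails at once if the shorter sleeve is moved more than 20 mm (distance of short_sleeve_mid from where it was at the start of the episode above 0.02 m).
It fails at once if the screwdriver is moved more than 20 mm (distance of screwdriver from where it was at the start of the episode above 0.02 m).
It fails at once if the memory stick is moved more than 20 mm (distance of usb_stick from where it was at the start of the episode above 0.02 m).
It also fails if it takes over 83 s, if anything falls off the work surface, if the arm or the gripper's body presses on something with over 40 N, if the wrist force passes 120 N, or if a joint passes its speed limit or range.

## Working session

There is one attempt and no reset: what is moved stays moved. The work goes in short steps, Python scripts to look and compute and a tool call to move; the robot and the scene stay as the last step left them, time stands still between calls to the robot, and variables do not carry over. Pictures are saved under pics/ and viewed, about 12 in all and at most 16, crops included, and the job is handed in when it is done.

Besides the shell and the picture viewer there is one more tool, called after "Request:" as name([rows], argument=value, ...), one row to a line, values as JSON. play_rows: Moves the arm, as the interface text tells. Shifts and turns lie within -1 to 1; 1 stands for 0.15 m of shift or 0.15 rad of turn. Its arguments: {"type":"object","properties":{"increments":{"type":"array","items":{"type":"object","properties":{"wx":{"type":"number","minimum":-1,"maximum":1},"wy":{"type":"number","minimum":-1,"maximum":1},"wz":{"type":"number","minimum":-1,"maximum":1},"tx":{"type":"number","minimum":-1,"maximum":1},"ty":{"type":"number","minimum":-1,"maximum":1},"tz":{"type":"number","minimum":-1,"maximum":1},"gripper":{"type":"number"}}}}},"required":["increments"]}

```bash
mkdir -p pics
python3 - <<'E'
from plant import telemetry, optics, bot
import cv2,numpy as np
s=telemetry.sense(); print(s)
ims=[]
for n in("scene","top","wrist"):
    print(n,optics.camera_model(n))
    p,d=optics.get_image(n); np.savez(f"pics/{n}0.npz",p=p,d=d); cv2.imwrite(f"pics/{n}0.png",p[:,:,::-1])
E
```

```text
{'clock': 0.0, 'qpos': array([-1.3108629 ,  0.32183608, -0.07007272,  1.45167029,  0.02256546,
        1.3708021 , -0.05689422]), 'joint_velocities': array([ 0.00099099, -0.00082739, -0.00055053, -0.00010609, -0.0005683 ,
        0.0009546 , -0.00111086]), 'joint_torque': array([ 1.99136434e-05, -4.93596160e+01, -3.82115152e-01, -3.14318526e+01,
        1.30973768e-02,  1.16740659e-02,  3.33878791e-07]), 'tcp_pos': array([158.09934897, 629.92444349, 230.21726405]), 'ee_rot': array([ 0.7017127 ,  0.08601065,  0.70183188, -0.08736977]), 'ft_force': array([ 0.66094698, -0.46003855, -0.18544339]), 'ft_torque': array([ 0.0105565 , -0.02998457, -0.06272666]), 'finger_gap': 0.9994859714928674}
scene {'fx': 465.2368087547512, 'fy': 465.2368087547512, 'cx': 255.1656016655474, 'cy': 203.31473289298145, 'k1': -0.011773640861733655, 'eye': array([  97.12444643, -353.68196885,  655.62086675]), 'rotation': array([ 0.82268426,  0.33247271, -0.18235999, -0.42355323])}
top {'fx': 452.23709249169946, 'fy': 452.23709249169946, 'cx': 254.6481984508176, 'cy': 190.0353199130763, 'k1': -0.1218738522251544, 'eye': array([456.00672067, -18.46464308, 893.53567226]), 'rotation': array([ 0.71100433,  0.05573688, -0.05492219, -0.69882029])}
wrist {'fx': 279.95258019876263, 'fy': 279.95258019876263, 'cx': 262.4509523225897, 'cy': 190.37714331348778, 'k1': -0.055535600725947244, 'T_tool_cam': array([[ 1.90969336e-04,  2.95809227e-01, -9.55247018e-01,
        -1.41751261e+02],
       [ 9.99999685e-01, -7.92041494e-04, -4.53536151e-05,
         1.27996501e-01],
       [-7.70011293e-04, -9.55246709e-01, -2.95809285e-01,
        -7.49403858e+01],
       [ 0.00000000e+00,  0.00000000e+00,  0.00000000e+00,
         1.00000000e+00]])}
```

View pics/scene0.png

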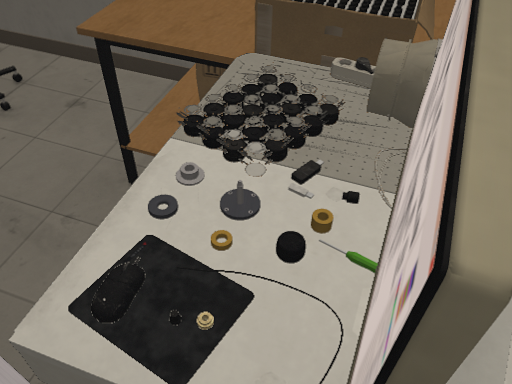

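View pics/top0.png

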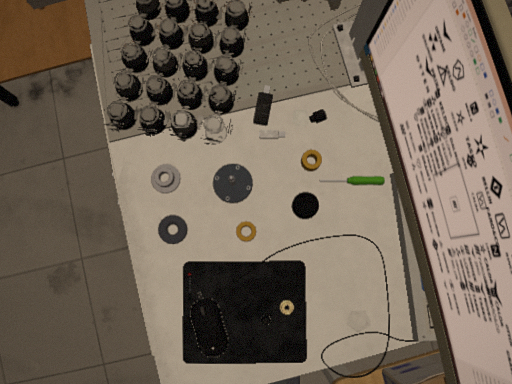

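The scene shows the base at (240,203), foot (190,173), disc (162,206), sleeves (221,239) and (322,219), and jar (291,246). In the top view: base (233,183), foot (166,178), disc (173,230), sleeves (246,231) and (312,160), jar (305,205). Next I measure them.

```bash
cat > h.py <<'E'
import numpy as np,cv2
from scipy.spatial.transform import Rotation as R
def rot(q): return R.from_quat([q[1],q[2],q[3],q[0]]).as_matrix()
def campose(m,s=None):
    if "eye" in m: return rot(m["rotation"]),np.array(m["eye"])
    T=m["T_tool_cam"]; A=rot(s["ee_rot"]); return A@T[:3,:3],A@T[:3,3]+s["tcp_pos"]
def rays(m,uv,s=None):
    K=np.array([[m["fx"],0,m["cx"]],[0,m["fy"],m["cy"]],[0,0,1.]])
    n=cv2.undistortPoints(np.asarray(uv,float).reshape(-1,1,2),K,np.array([m["k1"],0,0,0,0.]))[:,0]
    A,e=campose(m,s)
    return np.c_[n[:,0],-n[:,1],-np.ones(len(n))]@A.T,e   # scaled so depth*ray
def cloud(m,d,s=None):
    v,u=np.mgrid[:d.shape[0],:d.shape[1]]
    r,e=rays(m,np.c_[u.ravel(),v.ravel()],s)
    P=(e+r*d.ravel()[:,None]).reshape(*d.shape,3); P[d<=0]=np.nan; return P
def plane(m,uv,z,s=None):
    r,e=rays(m,uv,s); return e+r*((z-e[2])/r[:,2])[:,None]
E
python3 - <<'E'
from h import *
from plant import optics
seeds=dict(top=dict(foot=(166,178),disc=(173,230),base=(233,183),sA=(246,231),sB=(312,160),jar=(305,205),usb=(272,134)),
 scene=dict(foot=(190,173),disc=(162,206),base=(240,203),sA=(221,239),sB=(322,219),jar=(291,246)))
for n in seeds:
    m=optics.camera_model(n); f=np.load(f"pics/{n}0.npz"); P=cloud(m,f["d"]); z=P[...,2]
    for k,(u,v) in seeds[n].items():
        w=np.zeros(z.shape,bool); w[v-27:v+28,u-27:u+28]=1
        c=P[w&(np.nan_to_num(z)>4)]
        near=np.linalg.norm(c[:,:2]-np.median(c[:,:2],axis=0),axis=1)<50; c=c[near]
        h=np.percentile(c[:,2],[5,50,90,97])
        t=c[c[:,2]>h[2]-4]; (cc,r)=cv2.minEnclosingCircle(c[:,:2].astype(np.float32));(ct,rt)=cv2.minEnclosingCircle(t[:,:2].astype(np.float32))
        print(n,k,len(c),h.round(1),"all",np.round(cc,1),round(r,1),"top",np.round(ct,1),round(rt,1),t[:,:2].mean(0).round(1))
    g=z[240:255,150:175] if n=="top" else z[280:300,60:70]; print("desk",np.nanmedian(z[205:212,130:140]))
E
```

```text
top foot 491 [ 4.3  8.4 23.5 24.5] all [617.  163.5] 29.7 top [616.9 162.9] 19.1 [616.9 163.4]
top disc 589 [ 7.8 10.6 12.6 13.7] all [516.2 144.4] 29.1 top [515.7 144.5] 28.7 [515.7 144.3]
top base 1233 [ 6.3  8.9 11.2 42. ] all [609.   28.6] 39.8 top [608.9  28.4] 39.8 [608.6  28.5]
top sA 237 [ 9.2 12.6 14.7 15.6] all [5.151e+02 2.000e-01] 19.7 top [5.151e+02 2.000e-01] 19.7 [5.145e+02 1.000e-01]
top sB 333 [ 8.3 25.9 28.2 29.4] all [ 632.3 -125.2] 43.0 top [ 655.9 -127.1] 19.8 [ 656.3 -126.9]
top jar 566 [22.5 33.8 36.4 37.6] all [ 565.3 -125.8] 37.0 top [ 565.3 -114.1] 24.4 [ 565.7 -114.5]
top usb 461 [ 5.  11.8 15.4 16.6] all [736.6 -44. ] 41.2 top [751.4 -27.5] 23.2 [749.6 -27.1]
desk -0.8274689901236911
scene foot 462 [ 4.4 11.6 23.5 24.5] all [616.8 162.8] 30.6 top [617.5 162.9] 19.7 [616.4 162.5]
scene disc 513 [ 6.  10.9 12.6 13.1] all [514.9 142.9] 30.0 top [514.9 142.9] 30.0 [514.  142.9]
scene base 1039 [ 6.7  9.5 29.2 56.5] all [609.3  27.5] 41.1 top [609.8  25.8] 7.8 [607.4  26.1]
scene sA 310 [ 5.4 12.6 14.6 15.1] all [ 5.144e+02 -3.000e-01] 21.6 top [514.5  -1. ] 20.9 [513.6  -1.3]
scene sB 463 [ 6.8 23.1 28.1 29.1] all [ 644.6 -141.8] 38.2 top [ 657.7 -127.7] 20.7 [ 656.  -127.7]
scene jar 787 [10.4 33.2 36.2 37.1] all [ 564.8 -115.8] 26.1 top [ 564.9 -115.6] 24.7 [ 564.5 -116.2]
desk -0.8000451618297575
```

```bash
cat > go.py <<'E'
import sys
from h import *
from plant import telemetry
# target: x y z [yaw_z_deg of tool z]; prints remaining shift (units of 0.15 m) along current tool axes, and turn vector (units of .15 rad)
s=telemetry.sense(); A=rot(s["ee_rot"]); t=np.array(list(map(float,sys.argv[1:4])))
a=np.radians(float(sys.argv[4])) if len(sys.argv)>4 else 0
z=np.array([np.cos(a),np.sin(a),0]); x=np.array([0,0,-1.]); G=np.c_[x,np.cross(z,x),z]
d=t-s["tcp_pos"]
print("t",round(s["clock"],2),"pos",s["tcp_pos"].round(1),"gap",round(s["finger_gap"],3),"F",s["ft_force"].round(1),"q",s["qpos"].round(2))
print("shift now-axes",(A.T@d/150).round(3),"shift goal-axes",(G.T@d/150).round(3),"turn",(R.from_matrix(A.T@G).as_rotvec()/.15).round(3))
E
python3 go.py 617 163 150 0
python3 - <<'E'
from h import *
from plant import telemetry
print(rot(telemetry.sense()["ee_rot"]).round(3))
f=np.load("pics/scene0.npz")
from plant import optics
for n in("scene","top"):
    P=cloud(optics.camera_model(n),np.load(f"pics/{n}0.npz")["d"]).reshape(-1,3)
    for lo,hi in((450,750),):
        for y0 in range(-400,300,50):
            q=P[(P[:,0]>lo)&(P[:,0]<hi)&(P[:,1]>=y0)&(P[:,1]<y0+50)]
            print(n,y0,len(q),np.percentile(q[:,2],[50,99]).round(0) if len(q) else "")
E
```

```text
t 0.15 pos [158.1 630.1 230.5] gap 1.001 F [ 0.4 -0.2  0.3] q [-1.31  0.32 -0.07  1.45  0.02  1.37 -0.06]
shift now-axes [ 0.54  -2.275  3.725] shift goal-axes [ 0.537 -3.114  3.059] turn [-1.639e+00 -1.000e-03  1.000e-02]
[[-0.     0.243  0.97 ]
 [-0.001  0.97  -0.243]
 [-1.    -0.001  0.   ]]
scene -400 0 
scene -350 889 [511. 512.]
scene -300 5734 [328. 512.]
scene -250 4797 [ -0. 431.]
scene -200 3825 [-1. 11.]
scene -150 3815 [ 0. 37.]
scene -100 3074 [-1. 35.]
scene -50 3218 [-0. 15.]
scene 0 2977 [ 0. 61.]
scene 50 2768 [-0. 63.]
scene 100 3092 [ 0. 63.]
scene 150 2522 [ 0. 63.]
scene 200 2142 [-0. 64.]
scene 250 780 [-0. 65.]
top -400 0 
top -350 742 [33. 44.]
top -300 21837 [351. 511.]
top -250 15153 [331. 511.]
top -200 3617 [-1. 11.]
top -150 3652 [-1. 37.]
top -100 3703 [-1. 35.]
top -50 3701 [-1. 15.]
top 0 3686 [-0. 59.]
top 50 3682 [-1. 63.]
top 100 3835 [-0. 64.]
top 150 3766 [-0. 65.]
top 200 3526 [ -1. 479.]
top 250 1370 [-1. 65.]
```

Request:
play_rows([
  {"wx": -0.82,"gripper": 1},
  {"wx": -0.82,"gripper": 1},
  {"ty": -0.23,"tz": 0.23,"gripper": 1},
  {"ty": -0.23,"tz": 0.23,"gripper": 1},
  {"ty": -0.23,"tz": 0.23,"gripper": 1},
  {"ty": -0.23,"tz": 0.23,"gripper": 1},
  {"ty": -0.23,"tz": 0.23,"gripper": 1},
  {"ty": -0.23,"tz": 0.23,"gripper": 1},
  {"ty": -0.23,"tz": 0.23,"gripper": 1},
  {"ty": -0.23,"tz": 0.23,"gripper": 1},
])

```text
schema error: expected keys wx, wy, wz, tx, ty, tz, gripper
```

```bash
python3 go.py 617 163 120 0
python3 - <<'E'
from h import *
from plant import optics
P=cloud(optics.camera_model("scene"),np.load("pics/scene0.npz")["d"]).reshape(-1,3);Q=cloud(optics.camera_model("top"),np.load("pics/top0.npz")["d"]).reshape(-1,3)
P=np.r_[P,Q];P=P[P[:,2]>70]
for x in range(400,800,50):
    q=P[(P[:,0]>x)&(P[:,0]<x+50)&(P[:,1]<150)&(P[:,1]>-400)]; print(x,q[:,1].max().round() if len(q) else "",q[:,2].min().round() if len(q) else "")
E
```

```text
t 0.15 pos [158.1 630.1 230.5] gap 1.001 F [ 0.4 -0.2  0.3] q [-1.31  0.32 -0.07  1.45  0.02  1.37 -0.06]
shift now-axes [ 0.74  -2.275  3.725] shift goal-axes [ 0.737 -3.114  3.059] turn [-1.639e+00 -1.000e-03  1.000e-02]
400 -291.0 140.0
450 -279.0 140.0
500 -267.0 140.0
550 -254.0 140.0
600 -242.0 140.0
650 -229.0 142.0
700 -217.0 142.0
750 -205.0 140.0
```

Request:
play_rows([
  {"wx": -0.82,"wy": 0,"wz": 0,"tx": 0,"ty": 0,"tz": 0,"gripper": 1},
  {"wx": -0.82,"wy": 0,"wz": 0,"tx": 0,"ty": 0,"tz": 0,"gripper": 1},
  {"wx": 0,"wy": 0,"wz": 0,"tx": 0,"ty": -0.23,"tz": 0.23,"gripper": 1},
  {"wx": 0,"wy": 0,"wz": 0,"tx": 0,"ty": -0.23,"tz": 0.23,"gripper": 1},
  {"wx": 0,"wy": 0,"wz": 0,"tx": 0,"ty": -0.23,"tz": 0.23,"gripper": 1},
  {"wx": 0,"wy": 0,"wz": 0,"tx": 0,"ty": -0.23,"tz": 0.23,"gripper": 1},
  {"wx": 0,"wy": 0,"wz": 0,"tx": 0,"ty": -0.23,"tz": 0.23,"gripper": 1},
  {"wx": 0,"wy": 0,"wz": 0,"tx": 0,"ty": -0.23,"tz": 0.23,"gripper": 1},
  {"wx": 0,"wy": 0,"wz": 0,"tx": 0,"ty": -0.23,"tz": 0.23,"gripper": 1},
  {"wx": 0,"wy": 0,"wz": 0,"tx": 0,"ty": -0.23,"tz": 0.23,"gripper": 1},
])

```text
clock: 1.15
tcp_pos: [436.2, 355.8, 225.0]
ee_rot: [0.704, -0.012, 0.71, 0.009]
ft_force: [0.2, 0.7, 0.1]
finger_gap: 0.997
```

```bash
python3 go.py 617 163 120 0
```

```text
t 1.15 pos [436.2 355.8 225. ] gap 0.997 F [0.2 0.7 0.1] q [-0.85  0.14  0.13  1.68 -0.02  1.33  0.89]
shift now-axes [ 0.696 -1.318  1.172] shift goal-axes [ 0.7   -1.285  1.205] turn [ 0.198 -0.049  0.024]
```

Request:
play_rows([
  {"wx": 0.2,"wy": -0.05,"wz": 0,"tx": 0.1,"ty": -0.23,"tz": 0.22,"gripper": 1},
  {"wx": 0,"wy": 0,"wz": 0,"tx": 0.1,"ty": -0.23,"tz": 0.22,"gripper": 1},
  {"wx": 0,"wy": 0,"wz": 0,"tx": 0.1,"ty": -0.23,"tz": 0.22,"gripper": 1},
  {"wx": 0,"wy": 0,"wz": 0,"tx": 0.1,"ty": -0.23,"tz": 0.22,"gripper": 1},
  {"wx": 0,"wy": 0,"wz": 0,"tx": 0.1,"ty": -0.23,"tz": 0.22,"gripper": 1},
  {"wx": 0,"wy": 0,"wz": 0,"tx": 0.1,"ty": -0.1,"tz": 0.1,"gripper": 1},
  {"wx": 0,"wy": 0,"wz": 0,"tx": 0,"ty": 0,"tz": 0,"gripper": 1},
])

```text
clock: 1.85
tcp_pos: [620.6, 157.9, 134.9]
ee_rot: [0.708, 0.002, 0.706, -0.007]
ft_force: [-0.6, 0.4, -0.1]
finger_gap: 1.0
```

```bash
python3 go.py 617 163 100 0;  python3 - <<'E'
from h import *
from plant import optics,telemetry
s=telemetry.sense(); p,d=optics.get_image("wrist"); np.savez("pics/w1.npz",p=p,d=d); cv2.imwrite("pics/w1.png",p[:,:,::-1])
P=cloud(optics.camera_model("wrist"),d,s)
z=np.nan_to_num(P[...,2],nan=-99)
for lo,hi,c,r in((18,30,(617,163),35),(4,30,(617,163),45),(4,30,(609,28),55),(15,70,(609,28),15)):
    q=P[(z>lo)&(z<hi)]; q=q[np.hypot(q[:,0]-c[0],q[:,1]-c[1])<r]
    if len(q)>5: print(lo,hi,len(q),cv2.minEnclosingCircle(q[:,:2].astype(np.float32)),q.mean(0).round(1))
E
```

```text
t 1.85 pos [620.6 157.9 134.9] gap 1.0 F [-0.6  0.4 -0.1] q [-0.54  0.37  0.3   1.61 -0.11  1.18  1.34]
shift now-axes [ 0.232  0.035 -0.025] shift goal-axes [ 0.233  0.034 -0.024] turn [-0.089  0.023  0.042]
18 30 899 ((618.83056640625, 165.27828979492188), 18.99591064453125) [618.  165.3  22.9]
4 30 2345 ((618.8726196289062, 165.15216064453125), 29.87180519104004) [615.7 165.1  12.5]
4 30 4406 ((611.180908203125, 29.85736083984375), 40.581966400146484) [608.6  33.    9.6]
15 70 502 ((610.874755859375, 30.387775421142578), 6.270833969116211) [609.5  33.2  46.4]
```

View pics/w1.png

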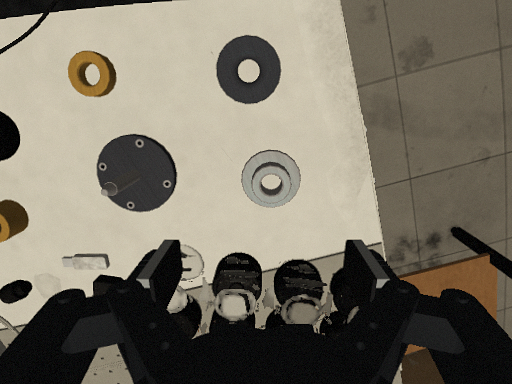

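Request:
play_rows([
  {"wx": -0.09,"wy": 0.02,"wz": 0.04,"tx": 0.1,"ty": 0.04,"tz": -0.017,"gripper": 1},
  {"wx": 0,"wy": 0,"wz": 0,"tx": 0.2,"ty": 0,"tz": 0,"gripper": 1},
  {"wx": 0,"wy": 0,"wz": 0,"tx": 0.2,"ty": 0,"tz": 0,"gripper": 1},
  {"wx": 0,"wy": 0,"wz": 0,"tx": 0.15,"ty": 0,"tz": 0,"gripper": 1},
  {"wx": 0,"wy": 0,"wz": 0,"tx": 0,"ty": 0,"tz": 0,"gripper": 1},
])

```text
clock: 2.4
tcp_pos: [613.3, 180.1, 36.7]
ee_rot: [0.708, -0.003, 0.706, 0.011]
ft_force: [-0.3, -0.0, -0.1]
finger_gap: 0.999
```

```bash
python3 go.py 618 164 8 0
```

```text
t 2.4 pos [613.3 180.1  36.7] gap 0.999 F [-0.3 -0.  -0.1] q [-0.53  0.46  0.27  1.69 -0.15  1.    1.38]
shift now-axes [ 0.19  -0.11   0.029] shift goal-axes [ 0.191 -0.107  0.031] turn [ 0.124  0.014 -0.075]
```

Request:
play_rows([
  {"wx": 0,"wy": 0,"wz": 0,"tx": 0,"ty": 0,"tz": 0,"gripper": 1},
  {"wx": 0,"wy": 0,"wz": 0,"tx": 0,"ty": 0,"tz": 0,"gripper": 1},
])

```text
clock: 2.6
tcp_pos: [612.2, 184.2, 37.9]
ee_rot: [0.708, -0.004, 0.706, 0.013]
ft_force: [0.2, -0.4, -0.1]
finger_gap: 0.997
```

```bash
python3 go.py 618 164 8 0;python3 go.py 618 164 8 0; python3 -c "
from plant import telemetry;print(telemetry.sense()['joint_velocities'].round(3))"
```

```text
t 2.6 pos [612.2 184.2  37.9] gap 0.997 F [ 0.2 -0.4 -0.1] q [-0.54  0.46  0.26  1.69 -0.15  1.    1.38]
shift now-axes [ 0.198 -0.138  0.035] shift goal-axes [ 0.2   -0.135  0.039] turn [ 0.159  0.015 -0.09 ]
t 2.6 pos [612.2 184.2  37.9] gap 0.997 F [ 0.2 -0.4 -0.1] q [-0.54  0.46  0.26  1.69 -0.15  1.    1.38]
shift now-axes [ 0.198 -0.138  0.035] shift goal-axes [ 0.2   -0.135  0.039] turn [ 0.159  0.015 -0.09 ]
[-0.012 -0.017 -0.007 -0.012 -0.002  0.002 -0.001]
```

Request:
play_rows([
  {"wx": 0.15,"wy": 0.02,"wz": -0.09,"tx": 0,"ty": -0.13,"tz": 0.035,"gripper": 1},
  {"wx": 0,"wy": 0,"wz": 0,"tx": 0,"ty": 0,"tz": 0,"gripper": 1},
])

```text
clock: 2.8
tcp_pos: [619.7, 164.6, 40.6]
ee_rot: [0.708, -0.0, 0.706, 0.001]
ft_force: [0.9, -1.3, -0.7]
finger_gap: 0.998
```

```bash
python3 go.py 618 164 8 0
```

```text
t 2.8 pos [619.7 164.6  40.6] gap 0.998 F [ 0.9 -1.3 -0.7] q [-0.52  0.46  0.28  1.69 -0.14  1.01  1.38]
shift now-axes [ 0.217 -0.004 -0.012] shift goal-axes [ 0.217 -0.004 -0.011] turn [ 0.009  0.023 -0.003]
```

Request:
play_rows([
  {"wx": 0,"wy": 0,"wz": 0,"tx": 0,"ty": 0,"tz": 0,"gripper": 1},
  {"wx": 0,"wy": 0,"wz": 0,"tx": 0,"ty": 0,"tz": 0,"gripper": 1},
])

```text
clock: 3.0
tcp_pos: [621.2, 163.7, 42.3]
ee_rot: [0.709, 0.001, 0.705, 0.0]
ft_force: [0.7, -0.1, -0.8]
finger_gap: 0.996
```

```bash
python3 go.py 618 164 8 0
```

```text
t 3.0 pos [621.2 163.7  42.3] gap 0.996 F [ 0.7 -0.1 -0.8] q [-0.52  0.46  0.28  1.68 -0.14  1.01  1.38]
shift now-axes [ 0.229  0.001 -0.023] shift goal-axes [ 0.229  0.002 -0.021] turn [-0.005  0.041 -0.008]
```

Request:
play_rows([
  {"wx": 0,"wy": 0.04,"wz": 0,"tx": 0.12,"ty": 0,"tz": -0.023,"gripper": 1},
  {"wx": 0,"wy": 0.01,"wz": 0,"tx": 0.1,"ty": 0,"tz": -0.005,"gripper": 1},
  {"wx": 0,"wy": 0.01,"wz": 0,"tx": 0.006,"ty": 0,"tz": -0.005,"gripper": 1},
  {"wx": 0,"wy": 0.01,"wz": 0,"tx": 0.006,"ty": 0,"tz": -0.005,"gripper": 1},
])

```text
clock: 3.4
tcp_pos: [614.6, 163.9, 3.8]
ee_rot: [0.705, 0.001, 0.709, 0.0]
ft_force: [-0.1, 0.4, -0.4]
finger_gap: 0.999
```

```bash
python3 go.py 618 164 8 0
```

```text
t 3.4 pos [614.6 163.9   3.8] gap 0.999 F [-0.1  0.4 -0.4] q [-0.51  0.5   0.27  1.71 -0.16  0.96  1.39]
shift now-axes [-0.028  0.001  0.023] shift goal-axes [-0.028  0.001  0.023] turn [-0.006 -0.042 -0.009]
```

Request:
play_rows([
  {"wx": 0,"wy": -0.035,"wz": 0,"tx": -0.025,"ty": 0,"tz": 0.02,"gripper": 1},
  {"wx": 0,"wy": 0,"wz": 0,"tx": 0,"ty": 0,"tz": 0,"gripper": 1},
])

```text
clock: 3.6
tcp_pos: [617.2, 163.9, 7.0]
ee_rot: [0.706, 0.001, 0.708, 0.0]
ft_force: [-0.6, -0.5, 0.2]
finger_gap: 0.999
```

```bash
python3 go.py 618 164 8 0
```

```text
t 3.6 pos [617.2 163.9   7. ] gap 0.999 F [-0.6 -0.5  0.2] q [-0.52  0.5   0.27  1.71 -0.16  0.96  1.39]
shift now-axes [-0.007  0.001  0.005] shift goal-axes [-0.007  0.001  0.005] turn [-0.004 -0.014 -0.006]
```

Good. Close, with only a little correction.

Request:
play_rows([
  {"wx": 0,"wy": -0.012,"wz": 0,"tx": -0.006,"ty": 0,"tz": 0.005,"gripper": -1},
  {"wx": 0,"wy": 0,"wz": 0,"tx": 0,"ty": 0,"tz": 0,"gripper": -1},
  {"wx": 0,"wy": 0,"wz": 0,"tx": 0,"ty": 0,"tz": 0,"gripper": -1},
])

```text
clock: 3.9
tcp_pos: [619.0, 164.2, 9.2]
ee_rot: [0.708, 0.001, 0.706, 0.0]
ft_force: [-0.3, 0.7, -0.2]
finger_gap: 0.515
```

```bash
python3 go.py 618 164 8 0
```

```text
t 3.9 pos [619.  164.2   9.2] gap 0.515 F [-0.3  0.7 -0.2] q [-0.52  0.5   0.27  1.7  -0.16  0.96  1.39]
shift now-axes [ 0.008 -0.002 -0.007] shift goal-axes [ 0.008 -0.002 -0.007] turn [-0.002  0.013 -0.011]
```

Request:
play_rows([
  {"wx": 0,"wy": 0.012,"wz": 0,"tx": 0.008,"ty": 0,"tz": -0.006,"gripper": -1},
  {"wx": 0,"wy": 0,"wz": 0,"tx": 0,"ty": 0,"tz": 0,"gripper": -1},
  {"wx": 0,"wy": 0,"wz": 0,"tx": 0,"ty": 0,"tz": 0,"gripper": -1},
])

```text
clock: 4.2
tcp_pos: [619.1, 164.4, 9.8]
ee_rot: [0.708, 0.001, 0.706, 0.001]
ft_force: [-1.0, -0.1, -0.7]
finger_gap: 0.397
```

```bash
python3 go.py 610.3 28.7 100 0
```

```text
t 4.2 pos [619.1 164.4   9.8] gap 0.397 F [-1.  -0.1 -0.7] q [-0.52  0.5   0.27  1.7  -0.16  0.96  1.39]
shift now-axes [-0.604 -0.903 -0.057] shift goal-axes [-0.601 -0.905 -0.058] turn [-0.003  0.014 -0.017]
```

Request:
play_rows([
  {"wx": 0,"wy": 0.01,"wz": 0,"tx": 0,"ty": 0,"tz": 0,"gripper": -1},
  {"wx": 0,"wy": 0,"wz": 0,"tx": 0,"ty": 0,"tz": 0,"gripper": -1},
  {"wx": 0,"wy": 0,"wz": 0,"tx": -0.1,"ty": 0,"tz": 0,"gripper": -1},
  {"wx": 0,"wy": 0,"wz": 0,"tx": -0.2,"ty": 0,"tz": 0,"gripper": -1},
  {"wx": 0,"wy": 0,"wz": 0,"tx": -0.2,"ty": 0,"tz": 0,"gripper": -1},
  {"wx": 0,"wy": 0,"wz": 0,"tx": -0.1,"ty": 0,"tz": 0,"gripper": -1},
  {"wx": 0,"wy": 0,"wz": 0,"tx": 0,"ty": 0,"tz": 0,"gripper": -1},
])

```text
clock: 4.9
tcp_pos: [617.4, 163.6, 103.8]
ee_rot: [0.706, 0.001, 0.708, -0.0]
ft_force: [-0.1, -0.5, -1.8]
finger_gap: 0.396
```

```bash
python3 go.py 611 28.7 100 0
```

```text
t 4.9 pos [617.4 163.6 103.8] gap 0.396 F [-0.1 -0.5 -1.8] q [-0.53  0.39  0.29  1.64 -0.12  1.13  1.36]
shift now-axes [ 0.025 -0.899 -0.042] shift goal-axes [ 0.025 -0.899 -0.043] turn [-0.005 -0.023 -0.005]
```

Request:
play_rows([
  {"wx": 0,"wy": -0.02,"wz": 0,"tx": 0,"ty": -0.15,"tz": -0.01,"gripper": -1},
  {"wx": 0,"wy": 0,"wz": 0,"tx": 0,"ty": -0.25,"tz": -0.01,"gripper": -1},
  {"wx": 0,"wy": 0,"wz": 0,"tx": 0,"ty": -0.25,"tz": -0.01,"gripper": -1},
  {"wx": 0,"wy": 0,"wz": 0,"tx": 0,"ty": -0.15,"tz": -0.01,"gripper": -1},
  {"wx": 0,"wy": 0,"wz": 0,"tx": 0,"ty": -0.05,"tz": 0,"gripper": -1},
  {"wx": 0,"wy": 0,"wz": 0,"tx": 0,"ty": 0,"tz": 0,"gripper": -1},
  {"wx": 0,"wy": 0,"wz": 0,"tx": 0,"ty": 0,"tz": 0,"gripper": -1},
])

```text
clock: 5.6
tcp_pos: [609.0, 35.8, 101.1]
ee_rot: [0.706, -0.0, 0.708, 0.002]
ft_force: [0.1, 0.8, -2.1]
finger_gap: 0.404
```

```bash
python3 go.py 611 28.7 90 0
```

```text
t 5.6 pos [609.   35.8 101.1] gap 0.404 F [ 0.1  0.8 -2.1] q [-0.38  0.34  0.34  1.72 -0.13  1.11  1.57]
shift now-axes [ 0.074 -0.047  0.014] shift goal-axes [ 0.074 -0.047  0.014] turn [ 0.027 -0.026 -0.019]
```

Request:
play_rows([
  {"wx": 0.027,"wy": -0.025,"wz": -0.019,"tx": 0.05,"ty": -0.045,"tz": 0.013,"gripper": -1},
  {"wx": 0,"wy": 0,"wz": 0,"tx": 0,"ty": 0,"tz": 0,"gripper": -1},
  {"wx": 0,"wy": 0,"wz": 0,"tx": 0,"ty": 0,"tz": 0,"gripper": -1},
])

```text
clock: 5.9
tcp_pos: [611.0, 33.5, 92.1]
ee_rot: [0.707, -0.002, 0.707, 0.003]
ft_force: [0.7, -0.2, -2.5]
finger_gap: 0.394
```

```bash
python3 go.py 611 28.7 90 0;  python3 - <<'E'
from h import *
from plant import optics,telemetry
for n in ("scene","wrist"):
    s=telemetry.sense(); p,d=optics.get_image(n); np.savez(f"pics/{n}2.npz",p=p,d=d)
    if n=="scene": cv2.imwrite("pics/s2.png",cv2.resize(p[80:280,130:370,::-1],None,fx=3,fy=3))
    P=cloud(optics.camera_model(n),d,s); z=np.nan_to_num(P[...,2],nan=-99)
    for k,lo,hi,r in(("flange",74,85,45),("spindle",20,62,20),("base",7,13,50),("boss",100,106,25)):
        q=P[(z>lo)&(z<hi)]; q=q[np.hypot(q[:,0]-611,q[:,1]-29)<r]
        if len(q)>5: print(n,k,len(q),cv2.minEnclosingCircle(q[:,:2].astype(np.float32)),q.mean(0).round(1))
E
```

```text
t 5.9 pos [611.   33.5  92.1] gap 0.394 F [ 0.7 -0.2 -2.5] q [-0.38  0.35  0.34  1.72 -0.13  1.09  1.58]
shift now-axes [ 0.014 -0.032 -0.   ] shift goal-axes [ 0.014 -0.032  0.   ] turn [ 0.038 -0.005 -0.01 ]
scene flange 32 ((605.035400390625, 27.362924575805664), 28.82053565979004) [591.   19.2  83.6]
scene spindle 106 ((609.6111450195312, 26.703866958618164), 6.857329368591309) [607.3  26.   41. ]
scene base 839 ((609.8812255859375, 27.610958099365234), 41.07798385620117) [606.7  25.6   9.5]
scene boss 145 ((612.35302734375, 28.548749923706055), 24.641433715820312) [605.   32.3 103.9]
wrist flange 183 ((600.418212890625, 32.08464431762695), 28.17136573791504) [604.9  33.6  83.8]
wrist base 3356 ((611.212158203125, 29.911006927490234), 40.07341766357422) [594.1  27.9   9.2]
wrist boss 2631 ((610.651611328125, 28.9853515625), 24.796085357666016) [608.2  32.8 104.6]
```

View pics/s2.png

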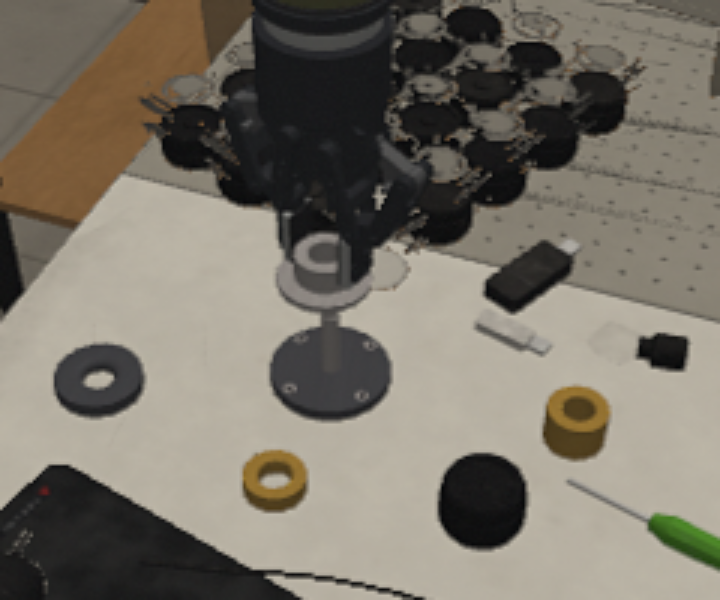

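Request:
play_rows([
  {"wx": 0.035,"wy": -0.005,"wz": -0.01,"tx": 0,"ty": -0.028,"tz": 0.002,"gripper": -1},
  {"wx": 0,"wy": 0,"wz": 0,"tx": 0,"ty": 0,"tz": 0,"gripper": -1},
  {"wx": 0,"wy": 0,"wz": 0,"tx": 0,"ty": 0,"tz": 0,"gripper": -1},
])

```text
clock: 6.3
tcp_pos: [611.4, 29.2, 92.4]
ee_rot: [0.707, -0.0, 0.707, 0.0]
ft_force: [-0.1, 0.5, -3.0]
finger_gap: 0.403
```

```bash
python3 go.py 611.4 29.3 60 0
```

```text
t 6.3 pos [611.4  29.2  92.4] gap 0.403 F [-0.1  0.5 -3. ] q [-0.38  0.35  0.35  1.72 -0.13  1.09  1.58]
shift now-axes [ 0.216  0.    -0.   ] shift goal-axes [ 0.216  0.    -0.   ] turn [0.004 0.002 0.002]
```

Request:
play_rows([
  {"wx": 0,"wy": 0,"wz": 0,"tx": 0.05,"ty": 0,"tz": 0,"gripper": -1},
  {"wx": 0,"wy": 0,"wz": 0,"tx": 0.08,"ty": 0,"tz": 0,"gripper": -1},
  {"wx": 0,"wy": 0,"wz": 0,"tx": 0.08,"ty": 0,"tz": 0,"gripper": -1},
  {"wx": 0,"wy": 0,"wz": 0,"tx": 0.06,"ty": 0,"tz": 0,"gripper": -1},
  {"wx": 0,"wy": 0,"wz": 0,"tx": 0.02,"ty": 0,"tz": 0,"gripper": -1},
  {"wx": 0,"wy": 0,"wz": 0,"tx": 0,"ty": 0,"tz": 0,"gripper": -1},
])

```text
clock: 6.9
tcp_pos: [610.3, 29.1, 43.6]
ee_rot: [0.706, -0.0, 0.708, -0.0]
ft_force: [0.1, 1.1, -2.1]
finger_gap: 0.397
```

```bash
python3 go.py 611.4 29.3 20 0
```

```text
t 6.9 pos [610.3  29.1  43.6] gap 0.397 F [ 0.1  1.1 -2.1] q [-0.37  0.41  0.34  1.76 -0.15  1.    1.6 ]
shift now-axes [0.157 0.001 0.008] shift goal-axes [0.157 0.001 0.007] turn [ 0.003 -0.014  0.004]
```

Request:
play_rows([
  {"wx": 0,"wy": -0.014,"wz": 0,"tx": 0.05,"ty": 0,"tz": 0.007,"gripper": -1},
  {"wx": 0,"wy": 0,"wz": 0,"tx": 0.05,"ty": 0,"tz": 0,"gripper": -1},
  {"wx": 0,"wy": 0,"wz": 0,"tx": 0.03,"ty": 0,"tz": 0,"gripper": -1},
  {"wx": 0,"wy": 0,"wz": 0,"tx": 0.01,"ty": 0,"tz": 0,"gripper": -1},
  {"wx": 0,"wy": 0,"wz": 0,"tx": 0.01,"ty": 0,"tz": 0,"gripper": -1},
])

```text
clock: 7.4
tcp_pos: [612.2, 29.2, 19.8]
ee_rot: [0.708, -0.0, 0.707, 0.0]
ft_force: [0.1, 0.3, -1.8]
finger_gap: 0.391
```

```bash
python3 go.py 611.4 29.3 20 0
```

```text
t 7.4 pos [612.2  29.2  19.8] gap 0.391 F [ 0.1  0.3 -1.8] q [-0.36  0.44  0.33  1.77 -0.17  0.96  1.61]
shift now-axes [-0.001  0.001 -0.005] shift goal-axes [-0.001  0.001 -0.005] turn [0.004 0.011 0.003]
```

Request:
play_rows([
  {"wx": 0,"wy": 0.01,"wz": 0,"tx": 0.008,"ty": 0,"tz": -0.005,"gripper": -1},
  {"wx": 0,"wy": 0,"wz": 0,"tx": 0.004,"ty": 0,"tz": 0,"gripper": -1},
])

```text
clock: 7.6
tcp_pos: [612.4, 29.1, 19.7]
ee_rot: [0.708, -0.0, 0.707, 0.0]
ft_force: [-2.1, 0.3, 1.2]
finger_gap: 0.4
```

```bash
python3 go.py 611.4 29.3 20 0
```

```text
t 7.6 pos [612.4  29.1  19.7] gap 0.4 F [-2.1  0.3  1.2] q [-0.36  0.44  0.33  1.77 -0.17  0.96  1.61]
shift now-axes [-0.002  0.001 -0.006] shift goal-axes [-0.002  0.001 -0.006] turn [ 0.003  0.011 -0.001]
```

Request:
play_rows([
  {"wx": 0,"wy": 0,"wz": 0,"tx": 0,"ty": 0,"tz": 0,"gripper": 1},
  {"wx": 0,"wy": 0,"wz": 0,"tx": 0,"ty": 0,"tz": 0,"gripper": 1},
  {"wx": 0,"wy": 0,"wz": 0,"tx": 0,"ty": 0,"tz": 0,"gripper": 1},
  {"wx": 0,"wy": 0,"wz": 0,"tx": 0,"ty": 0,"tz": 0,"gripper": 1},
  {"wx": 0,"wy": 0,"wz": 0,"tx": 0,"ty": 0,"tz": 0,"gripper": 1},
  {"wx": 0,"wy": 0,"wz": 0,"tx": -0.1,"ty": 0,"tz": 0,"gripper": 1},
  {"wx": 0,"wy": 0,"wz": 0,"tx": -0.2,"ty": 0,"tz": 0,"gripper": 1},
  {"wx": 0,"wy": 0,"wz": 0,"tx": -0.2,"ty": 0,"tz": 0,"gripper": 1},
  {"wx": 0,"wy": 0,"wz": 0,"tx": -0.2,"ty": 0,"tz": 0,"gripper": 1},
  {"wx": 0,"wy": 0,"wz": 0,"tx": -0.1,"ty": 0,"tz": 0,"gripper": 1},
])

```text
clock: 8.6
tcp_pos: [611.3, 28.8, 145.7]
ee_rot: [0.707, -0.0, 0.707, -0.0]
ft_force: [0.5, 1.1, -0.1]
finger_gap: 1.003
```

```bash
cat > meas.py <<'E'
import sys
from h import *
from plant import optics,telemetry
# args: cam, then lo,hi,x,y,r groups
n=sys.argv[1]; s=telemetry.sense(); p,d=optics.get_image(n); cv2.imwrite("pics/last_%s.png"%n,p[:,:,::-1])
P=cloud(optics.camera_model(n),d,s); z=np.nan_to_num(P[...,2],nan=-99)
for a in sys.argv[2:]:
    lo,hi,x,y,r=map(float,a.split(","))
    q=P[(z>lo)&(z<hi)]; q=q[np.hypot(q[:,0]-x,q[:,1]-y)<r]
    if len(q)>5:
        c,R_=cv2.minEnclosingCircle(q[:,:2].astype(np.float32)); print(n,a,len(q),"circle",np.round(c,1),round(R_,1),"mean",q.mean(0).round(1),"z50/95",np.percentile(q[:,2],[50,95]).round(1))
E
python3 go.py 657 -126 100 0; python3 meas.py wrist 29,38,611,29,26 13,40,611,29,36 24,32,657,-126,30; python3 meas.py scene 29,38,609,27,26 24,32,657,-126,30;  python3 meas.py top 24,32,657,-126,30
```

```text
t 8.6 pos [611.3  28.8 145.7] gap 1.003 F [ 0.5  1.1 -0.1] q [-0.39  0.3   0.36  1.67 -0.11  1.19  1.57]
shift now-axes [ 0.306 -1.032  0.305] shift goal-axes [ 0.305 -1.032  0.305] turn [-0.001  0.001  0.005]
wrist 29,38,611,29,26 855 circle [612.   29.1] 18.9 mean [610.5  29.1  33. ] z50/95 [33.1 34.3]
wrist 13,40,611,29,36 2346 circle [612.1  29. ] 30.0 mean [608.2  29.1  22.3] z50/95 [16. 34.]
wrist 24,32,657,-126,30 817 circle [ 658.4 -125.5] 20.3 mean [ 657.6 -125.    27. ] z50/95 [27.1 28.2]
scene 29,38,609,27,26 176 circle [610.6  27. ] 19.8 mean [607.   25.3  32.9] z50/95 [33.  35.4]
scene 24,32,657,-126,30 221 circle [ 657.3 -128.1] 20.7 mean [ 655.9 -128.    27.1] z50/95 [27.1 29.2]
top 24,32,657,-126,30 224 circle [ 656.4 -127.6] 20.2 mean [ 656.3 -126.9   26.9] z50/95 [26.9 29.2]
```

Request:
play_rows([
  {"wx": 0,"wy": 0,"wz": 0,"tx": 0,"ty": -0.12,"tz": 0.036,"gripper": 1},
  {"wx": 0,"wy": 0,"wz": 0,"tx": 0.02,"ty": -0.24,"tz": 0.07,"gripper": 1},
  {"wx": 0,"wy": 0,"wz": 0,"tx": 0.05,"ty": -0.26,"tz": 0.08,"gripper": 1},
  {"wx": 0,"wy": 0,"wz": 0,"tx": 0.05,"ty": -0.24,"tz": 0.07,"gripper": 1},
  {"wx": 0,"wy": 0,"wz": 0,"tx": 0.05,"ty": -0.1,"tz": 0.03,"gripper": 1},
  {"wx": 0,"wy": 0,"wz": 0,"tx": 0,"ty": -0.03,"tz": 0.01,"gripper": 1},
  {"wx": 0,"wy": 0,"wz": 0,"tx": 0,"ty": 0,"tz": 0,"gripper": 1},
  {"wx": 0,"wy": 0,"wz": 0,"tx": 0,"ty": 0,"tz": 0,"gripper": 1},
])

```text
clock: 9.55
tcp_pos: [650.8, -119.6, 108.0]
ee_rot: [0.701, -0.001, 0.713, 0.003]
ft_force: [0.7, -0.5, -0.6]
finger_gap: 0.999
```

```bash
python3 go.py 658 -126 50 0
```

```text
t 9.55 pos [ 650.8 -119.6  108. ] gap 0.999 F [ 0.7 -0.5 -0.6] q [-0.17  0.46  0.41  1.56 -0.19  1.18  1.85]
shift now-axes [ 0.386 -0.044  0.054] shift goal-axes [ 0.387 -0.043  0.048] turn [ 0.04  -0.11  -0.014]
```

Request:
play_rows([
  {"wx": 0.04,"wy": -0.11,"wz": -0.014,"tx": 0.1,"ty": -0.043,"tz": 0.05,"gripper": 1},
  {"wx": 0,"wy": 0,"wz": 0,"tx": 0.15,"ty": 0,"tz": 0,"gripper": 1},
  {"wx": 0,"wy": 0,"wz": 0,"tx": 0.08,"ty": 0,"tz": 0,"gripper": 1},
  {"wx": 0,"wy": 0,"wz": 0,"tx": 0,"ty": 0,"tz": 0,"gripper": 1},
  {"wx": 0,"wy": 0,"wz": 0,"tx": 0,"ty": 0,"tz": 0,"gripper": 1},
])

```text
clock: 10.05
tcp_pos: [659.8, -116.8, 59.3]
ee_rot: [0.708, -0.002, 0.706, 0.005]
ft_force: [-0.2, -0.2, 1.5]
finger_gap: 1.003
```

```bash
python3 go.py 658 -126 6 0
```

```text
t 10.05 pos [ 659.8 -116.8   59.3] gap 1.003 F [-0.2 -0.2  1.5] q [-0.16  0.51  0.39  1.6  -0.22  1.08  1.87]
shift now-axes [ 0.355 -0.063 -0.014] shift goal-axes [ 0.355 -0.061 -0.012] turn [ 0.067  0.024 -0.031]
```

Request:
play_rows([
  {"wx": 0.067,"wy": 0.02,"wz": -0.03,"tx": 0,"ty": -0.06,"tz": -0.012,"gripper": 1},
  {"wx": 0,"wy": 0,"wz": 0,"tx": 0,"ty": 0,"tz": 0,"gripper": 1},
  {"wx": 0,"wy": 0,"wz": 0,"tx": 0,"ty": 0,"tz": 0,"gripper": 1},
])

```text
clock: 10.35
tcp_pos: [659.5, -125.8, 61.9]
ee_rot: [0.708, -0.0, 0.706, 0.0]
ft_force: [0.1, -0.3, 0.4]
finger_gap: 1.001
```

```bash
python3 go.py 658 -126 6 0
```

```text
t 10.35 pos [ 659.5 -125.8   61.9] gap 1.001 F [ 0.1 -0.3  0.4] q [-0.15  0.51  0.4   1.59 -0.21  1.08  1.87]
shift now-axes [ 0.373 -0.001 -0.011] shift goal-axes [ 0.373 -0.001 -0.01 ] turn [0.003 0.026 0.002]
```

Request:
play_rows([
  {"wx": 0,"wy": 0.02,"wz": 0,"tx": 0.08,"ty": 0,"tz": -0.01,"gripper": 1},
  {"wx": 0,"wy": 0,"wz": 0,"tx": 0.12,"ty": 0,"tz": 0,"gripper": 1},
  {"wx": 0,"wy": 0,"wz": 0,"tx": 0.1,"ty": 0,"tz": 0,"gripper": 1},
  {"wx": 0,"wy": 0,"wz": 0,"tx": 0.04,"ty": 0,"tz": 0,"gripper": 1},
  {"wx": 0,"wy": 0,"wz": 0,"tx": 0,"ty": 0,"tz": 0,"gripper": 1},
  {"wx": 0,"wy": 0,"wz": 0,"tx": 0,"ty": 0,"tz": 0,"gripper": 1},
])

```text
clock: 10.95
tcp_pos: [658.2, -126.6, 8.0]
ee_rot: [0.708, 0.0, 0.707, -0.0]
ft_force: [0.3, -0.3, -0.6]
finger_gap: 1.0
```

```bash
python3 go.py 658 -126 6 0
```

```text
t 10.95 pos [ 658.2 -126.6    8. ] gap 1.0 F [ 0.3 -0.3 -0.6] q [-0.14  0.57  0.38  1.63 -0.24  1.    1.89]
shift now-axes [ 0.014  0.004 -0.001] shift goal-axes [ 0.014  0.004 -0.001] turn [-0.004  0.011  0.003]
```

Good; close here.

Request:
play_rows([
  {"wx": 0,"wy": 0.01,"wz": 0,"tx": 0.008,"ty": 0.002,"tz": 0,"gripper": -1},
  {"wx": 0,"wy": 0,"wz": 0,"tx": 0,"ty": 0,"tz": 0,"gripper": -1},
  {"wx": 0,"wy": 0,"wz": 0,"tx": 0,"ty": 0,"tz": 0,"gripper": -1},
  {"wx": 0,"wy": 0,"wz": 0,"tx": 0,"ty": 0,"tz": 0,"gripper": -1},
  {"wx": 0,"wy": 0,"wz": 0,"tx": 0,"ty": 0,"tz": 0,"gripper": -1},
  {"wx": 0,"wy": 0,"wz": 0,"tx": 0,"ty": 0,"tz": 0,"gripper": -1},
  {"wx": 0,"wy": 0,"wz": 0,"tx": 0,"ty": 0,"tz": 0,"gripper": -1},
])

```text
clock: 11.65
tcp_pos: [660.0, -126.5, 9.5]
ee_rot: [0.709, -0.0, 0.706, -0.0]
ft_force: [-0.9, 0.2, -0.8]
finger_gap: 0.421
```

```bash
python3 go.py 611 29.3 110 0
```

```text
t 11.65 pos [ 660.  -126.5    9.5] gap 0.421 F [-0.9  0.2 -0.8] q [-0.14  0.57  0.38  1.62 -0.24  1.    1.89]
shift now-axes [-0.672  1.038 -0.324] shift goal-axes [-0.67   1.039 -0.327] turn [-0.003  0.028  0.005]
```

Request:
play_rows([
  {"wx": 0,"wy": 0,"wz": 0,"tx": -0.08,"ty": 0,"tz": 0,"gripper": -1},
  {"wx": 0,"wy": 0,"wz": 0,"tx": -0.2,"ty": 0,"tz": 0,"gripper": -1},
  {"wx": 0,"wy": 0,"wz": 0,"tx": -0.2,"ty": 0,"tz": 0,"gripper": -1},
  {"wx": 0,"wy": 0,"wz": 0,"tx": -0.16,"ty": 0.05,"tz": 0,"gripper": -1},
  {"wx": 0,"wy": 0,"wz": 0,"tx": -0.05,"ty": 0.15,"tz": -0.06,"gripper": -1},
  {"wx": 0,"wy": 0,"wz": 0,"tx": 0,"ty": 0.25,"tz": -0.08,"gripper": -1},
  {"wx": 0,"wy": 0,"wz": 0,"tx": 0,"ty": 0.25,"tz": -0.08,"gripper": -1},
  {"wx": 0,"wy": 0,"wz": 0,"tx": 0,"ty": 0.2,"tz": -0.06,"gripper": -1},
  {"wx": 0,"wy": 0,"wz": 0,"tx": 0,"ty": 0.08,"tz": -0.03,"gripper": -1},
  {"wx": 0,"wy": 0,"wz": 0,"tx": 0,"ty": 0,"tz": 0,"gripper": -1},
])

```text
clock: 12.65
tcp_pos: [613.1, 21.8, 124.2]
ee_rot: [0.711, 0.002, 0.703, -0.003]
ft_force: [-0.5, 0.2, -1.1]
finger_gap: 0.42
```

```bash
python3 go.py 611.5 29.3 110 0
```

```text
t 12.65 pos [613.1  21.8 124.2] gap 0.42 F [-0.5  0.2 -1.1] q [-0.39  0.32  0.37  1.7  -0.12  1.14  1.58]
shift now-axes [ 0.094  0.05  -0.012] shift goal-axes [ 0.094  0.05  -0.011] turn [-0.042  0.069  0.013]
```

Request:
play_rows([
  {"wx": -0.04,"wy": 0.06,"wz": 0.013,"tx": 0.09,"ty": 0.03,"tz": -0.01,"gripper": -1},
  {"wx": 0,"wy": 0,"wz": 0,"tx": 0,"ty": 0,"tz": 0,"gripper": -1},
  {"wx": 0,"wy": 0,"wz": 0,"tx": 0,"ty": 0,"tz": 0,"gripper": -1},
  {"wx": 0,"wy": 0,"wz": 0,"tx": 0,"ty": 0,"tz": 0,"gripper": -1},
])

```text
clock: 13.05
tcp_pos: [612.7, 19.6, 109.3]
ee_rot: [0.707, 0.001, 0.707, -0.004]
ft_force: [-0.0, 0.4, -0.6]
finger_gap: 0.425
```

```bash
python3 go.py 611.5 29.3 110 0; python3 meas.py wrist 122,133,611,29,24 110,135,611,29,30 99,120,611,29,30; python3 meas.py scene 80,135,611,29,24; python3 -c "
import cv2;a=cv2.imread('pics/last_wrist.png')[120:384,130:390];b=cv2.imread('pics/last_scene.png')[110:250,150:330];cv2.imwrite('pics/c3.png',cv2.hconcat([cv2.resize(a,(400,400)),cv2.resize(b,(400,400))]))"
```

```text
t 13.05 pos [612.7  19.6 109.3] gap 0.425 F [-0.   0.4 -0.6] q [-0.38  0.34  0.37  1.71 -0.13  1.12  1.59]
shift now-axes [-0.005  0.065 -0.009] shift goal-axes [-0.005  0.065 -0.008] turn [-0.046  0.004  0.025]
wrist 122,133,611,29,24 3274 circle [611.   28.5] 23.6 mean [609.4  24.5 127.2] z50/95 [127.5 129.1]
wrist 110,135,611,29,30 5137 circle [611.   25.4] 26.6 mean [608.5  21.7 125. ] z50/95 [127.2 130.1]
wrist 99,120,611,29,30 1467 circle [604.4  25.6] 25.2 mean [605.5  21.  111.7] z50/95 [112.3 119.4]
scene 80,135,611,29,24 320 circle [609.1  27.9] 22.0 mean [606.4  26.9 122.8] z50/95 [126.  131.7]
```

View pics/c3.png

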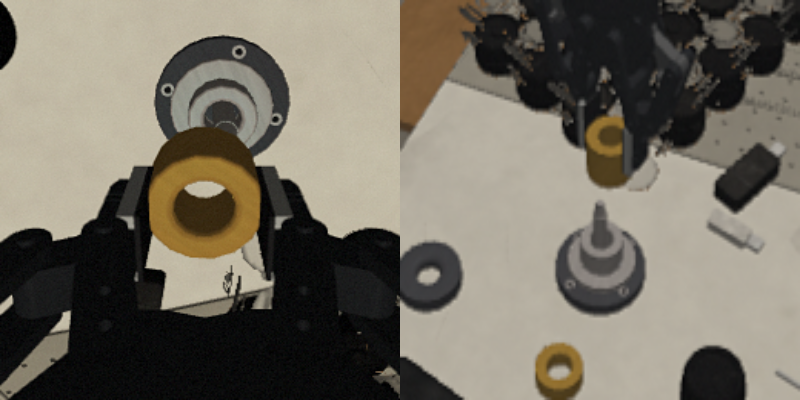

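Request:
play_rows([
  {"wx": -0.046,"wy": 0,"wz": 0.025,"tx": 0,"ty": 0.065,"tz": -0.008,"gripper": -1},
  {"wx": 0,"wy": 0,"wz": 0,"tx": 0,"ty": 0,"tz": 0,"gripper": -1},
  {"wx": 0,"wy": 0,"wz": 0,"tx": 0,"ty": 0,"tz": 0,"gripper": -1},
])

```text
clock: 13.45
tcp_pos: [612.1, 29.5, 109.9]
ee_rot: [0.708, 0.0, 0.706, -0.0]
ft_force: [-0.1, 0.1, -0.7]
finger_gap: 0.422
```

```bash
python3 go.py 611.5 29.3 100 0
cat > brass.py <<'E'
from h import *
from plant import optics,telemetry
s=telemetry.sense(); p,d=optics.get_image("wrist")
P=cloud(optics.camera_model("wrist"),d,s); h=cv2.cvtColor(p,cv2.COLOR_RGB2HSV)
m=(h[...,0]>12)&(h[...,0]<28)&(h[...,1]>120)&(P[...,2]>s["tcp_pos"][2]+12)&(P[...,2]<s["tcp_pos"][2]+24)
q=P[m]; q=q[np.hypot(*(q[:,:2]-s["tcp_pos"][:2]).T)<40]
print(len(q),cv2.minEnclosingCircle(q[:,:2].astype(np.float32)),q.mean(0).round(1),s["tcp_pos"].round(1))
E
python3 brass.py
```

```text
t 13.45 pos [612.1  29.5 109.9] gap 0.422 F [-0.1  0.1 -0.7] q [-0.39  0.34  0.36  1.71 -0.13  1.12  1.58]
shift now-axes [ 0.066 -0.002 -0.004] shift goal-axes [ 0.066 -0.002 -0.004] turn [-0.004  0.013 -0.003]
3514 ((610.6675415039062, 33.766197204589844), 24.954776763916016) [608.8  29.6 127.6] [612.1  29.5 109.9]
```

Request:
play_rows([
  {"wx": 0,"wy": 0.013,"wz": 0,"tx": 0.06,"ty": 0,"tz": 0,"gripper": -1},
  {"wx": 0,"wy": 0,"wz": 0,"tx": 0.09,"ty": 0,"tz": 0,"gripper": -1},
  {"wx": 0,"wy": 0,"wz": 0,"tx": 0.09,"ty": 0,"tz": 0,"gripper": -1},
  {"wx": 0,"wy": 0,"wz": 0,"tx": 0.06,"ty": 0,"tz": 0,"gripper": -1},
  {"wx": 0,"wy": 0,"wz": 0,"tx": 0.03,"ty": 0,"tz": 0,"gripper": -1},
  {"wx": 0,"wy": 0,"wz": 0,"tx": 0,"ty": 0,"tz": 0,"gripper": -1},
])

```text
clock: 14.1
tcp_pos: [610.7, 30.0, 54.3]
ee_rot: [0.706, 0.0, 0.708, 0.0]
ft_force: [-0.2, 0.8, -0.8]
finger_gap: 0.416
```

```bash
python3 go.py 612.2 29.5 43.5 0
```

```text
t 14.1 pos [610.7  30.   54.3] gap 0.416 F [-0.2  0.8 -0.8] q [-0.38  0.4   0.35  1.75 -0.16  1.02  1.6 ]
shift now-axes [ 0.072 -0.003  0.01 ] shift goal-axes [ 0.072 -0.003  0.01 ] turn [-0.    -0.02  -0.001]
```

Request:
play_rows([
  {"wx": 0,"wy": -0.02,"wz": 0,"tx": 0.03,"ty": 0,"tz": 0.008,"gripper": -1},
  {"wx": 0,"wy": 0,"wz": 0,"tx": 0.025,"ty": 0,"tz": 0,"gripper": -1},
  {"wx": 0,"wy": 0,"wz": 0,"tx": 0.012,"ty": 0,"tz": 0,"gripper": -1},
  {"wx": 0,"wy": 0,"wz": 0,"tx": 0.008,"ty": 0,"tz": 0,"gripper": -1},
])

```text
clock: 14.5
tcp_pos: [612.9, 29.9, 43.0]
ee_rot: [0.708, 0.0, 0.706, 0.0]
ft_force: [-0.2, -0.1, 0.0]
finger_gap: 0.419
```

```bash
python3 go.py 612.2 29.5 43.5 0
```

```text
t 14.5 pos [612.9  29.9  43. ] gap 0.419 F [-0.2 -0.1  0. ] q [-0.38  0.41  0.35  1.76 -0.16  1.    1.6 ]
shift now-axes [-0.004 -0.003 -0.005] shift goal-axes [-0.004 -0.003 -0.005] turn [-0.001  0.013 -0.002]
```

Request:
play_rows([
  {"wx": 0,"wy": 0.01,"wz": 0,"tx": 0.008,"ty": 0,"tz": -0.003,"gripper": -1},
  {"wx": 0,"wy": 0,"wz": 0,"tx": 0.004,"ty": 0,"tz": 0,"gripper": -1},
])

```text
clock: 14.7
tcp_pos: [613.1, 29.9, 42.8]
ee_rot: [0.708, 0.0, 0.707, 0.0]
ft_force: [-1.8, -0.5, 1.6]
finger_gap: 0.42
```

```bash
python3 go.py 612.2 29.5 43.5 0
```

```text
t 14.7 pos [613.1  29.9  42.8] gap 0.42 F [-1.8 -0.5  1.6] q [-0.38  0.41  0.35  1.76 -0.16  1.    1.6 ]
shift now-axes [-0.005 -0.003 -0.006] shift goal-axes [-0.005 -0.003 -0.006] turn [-0.002  0.011 -0.006]
```

Seated. Release and rise.

Request:
play_rows([
  {"wx": 0,"wy": 0,"wz": 0,"tx": 0,"ty": 0,"tz": 0,"gripper": 1},
  {"wx": 0,"wy": 0,"wz": 0,"tx": 0,"ty": 0,"tz": 0,"gripper": 1},
  {"wx": 0,"wy": 0,"wz": 0,"tx": 0,"ty": 0,"tz": 0,"gripper": 1},
  {"wx": 0,"wy": 0,"wz": 0,"tx": 0,"ty": 0,"tz": 0,"gripper": 1},
  {"wx": 0,"wy": 0,"wz": 0,"tx": 0,"ty": 0,"tz": 0,"gripper": 1},
  {"wx": 0,"wy": 0,"wz": 0,"tx": -0.1,"ty": 0,"tz": 0,"gripper": 1},
  {"wx": 0,"wy": 0,"wz": 0,"tx": -0.2,"ty": 0,"tz": 0,"gripper": 1},
  {"wx": 0,"wy": 0,"wz": 0,"tx": -0.2,"ty": 0,"tz": 0,"gripper": 1},
  {"wx": 0,"wy": 0,"wz": 0,"tx": -0.1,"ty": 0,"tz": 0,"gripper": 1},
  {"wx": 0,"wy": 0,"wz": 0,"tx": 0,"ty": 0,"tz": 0,"gripper": 1},
])

```text
clock: 15.7
tcp_pos: [613.4, 29.6, 139.5]
ee_rot: [0.708, 0.001, 0.706, 0.0]
ft_force: [0.9, -0.4, 0.1]
finger_gap: 1.002
```

```bash
python3 go.py 517.5 146 60 0; python3 meas.py wrist 57,66,611,29,30 8,16,517,146,40; python3 meas.py scene 57,66,609,27,26 8,16,515,143,40
```

```text
t 15.7 pos [613.4  29.6 139.5] gap 1.002 F [ 0.9 -0.4  0.1] q [-0.4   0.31  0.37  1.68 -0.12  1.17  1.57]
shift now-axes [ 0.528  0.775 -0.642] shift goal-axes [ 0.53   0.776 -0.64 ] turn [-0.005  0.023 -0.005]
wrist 57,66,611,29,30 1421 circle [612.   29.9] 20.1 mean [611.   29.9  61. ] z50/95 [61.1 62.5]
wrist 8,16,517,146,40 2732 circle [516.3 145.6] 29.3 mean [515.8 144.9  10.8] z50/95 [10.9 12.2]
scene 57,66,609,27,26 239 circle [610.4  28.3] 21.3 mean [609.1  27.4  60.8] z50/95 [61.  63.1]
scene 8,16,515,143,40 453 circle [514.4 143.3] 29.6 mean [514.2 143.2  11. ] z50/95 [11.1 13.1]
```

Request:
play_rows([
  {"wx": 0,"wy": 0.02,"wz": 0,"tx": 0,"ty": 0.1,"tz": -0.08,"gripper": 1},
  {"wx": 0,"wy": 0,"wz": 0,"tx": 0,"ty": 0.2,"tz": -0.17,"gripper": 1},
  {"wx": 0,"wy": 0,"wz": 0,"tx": 0.05,"ty": 0.2,"tz": -0.17,"gripper": 1},
  {"wx": 0,"wy": 0,"wz": 0,"tx": 0.1,"ty": 0.13,"tz": -0.12,"gripper": 1},
  {"wx": 0,"wy": 0,"wz": 0,"tx": 0.1,"ty": 0.06,"tz": -0.05,"gripper": 1},
  {"wx": 0,"wy": 0,"wz": 0,"tx": 0.05,"ty": 0.02,"tz": -0.02,"gripper": 1},
  {"wx": 0,"wy": 0,"wz": 0,"tx": 0,"ty": 0,"tz": 0,"gripper": 1},
  {"wx": 0,"wy": 0,"wz": 0,"tx": 0,"ty": 0,"tz": 0,"gripper": 1},
])

```text
clock: 16.6
tcp_pos: [512.2, 136.1, 82.6]
ee_rot: [0.702, -0.001, 0.712, -0.004]
ft_force: [0.6, 0.0, 0.3]
finger_gap: 0.995
```

```bash
python3 go.py 516 145.2 60 0
```

```text
t 16.6 pos [512.2 136.1  82.6] gap 0.995 F [0.6 0.  0.3] q [-0.57  0.21  0.29  1.92 -0.07  1.04  1.31]
shift now-axes [0.15  0.062 0.027] shift goal-axes [0.15  0.061 0.025] turn [-0.025 -0.102  0.043]
```

Request:
play_rows([
  {"wx": -0.025,"wy": -0.1,"wz": 0.043,"tx": 0.1,"ty": 0.06,"tz": 0.02,"gripper": 1},
  {"wx": 0,"wy": 0,"wz": 0,"tx": 0.05,"ty": 0,"tz": 0,"gripper": 1},
  {"wx": 0,"wy": 0,"wz": 0,"tx": 0.02,"ty": 0,"tz": 0,"gripper": 1},
  {"wx": 0,"wy": 0,"wz": 0,"tx": 0,"ty": 0,"tz": 0,"gripper": 1},
])

```text
clock: 17.0
tcp_pos: [518.9, 141.2, 58.0]
ee_rot: [0.708, 0.002, 0.706, -0.003]
ft_force: [-0.2, -0.2, 0.1]
finger_gap: 1.001
```

```bash
python3 go.py 516.3 145.3 30 0
```

```text
t 17.0 pos [518.9 141.2  58. ] gap 1.001 F [-0.2 -0.2  0.1] q [-0.57  0.24  0.29  1.93 -0.08  0.97  1.31]
shift now-axes [ 0.186  0.028 -0.018] shift goal-axes [ 0.187  0.028 -0.017] turn [-0.041  0.023  0.007]
```

Request:
play_rows([
  {"wx": -0.04,"wy": 0.02,"wz": 0.007,"tx": 0.06,"ty": 0.028,"tz": -0.017,"gripper": 1},
  {"wx": 0,"wy": 0,"wz": 0,"tx": 0.1,"ty": 0,"tz": 0,"gripper": 1},
  {"wx": 0,"wy": 0,"wz": 0,"tx": 0.08,"ty": 0,"tz": 0,"gripper": 1},
  {"wx": 0,"wy": 0,"wz": 0,"tx": 0.04,"ty": 0,"tz": 0,"gripper": 1},
  {"wx": 0,"wy": 0,"wz": 0,"tx": 0,"ty": 0,"tz": 0,"gripper": 1},
  {"wx": 0,"wy": 0,"wz": 0,"tx": 0,"ty": 0,"tz": 0,"gripper": 1},
])

```text
clock: 17.6
tcp_pos: [517.9, 145.1, 14.9]
ee_rot: [0.708, 0.001, 0.706, -0.0]
ft_force: [-0.2, -0.2, -0.2]
finger_gap: 1.002
```

```bash
python3 go.py 516.3 145.3 -1 0
```

```text
t 17.6 pos [517.9 145.1  14.9] gap 1.002 F [-0.2 -0.2 -0.2] q [-0.57  0.3   0.28  1.96 -0.1   0.89  1.33]
shift now-axes [ 0.106  0.001 -0.011] shift goal-axes [ 0.106  0.001 -0.01 ] turn [-0.009  0.015 -0.006]
```

Request:
play_rows([
  {"wx": -0.009,"wy": 0.015,"wz": 0,"tx": 0.04,"ty": 0,"tz": -0.01,"gripper": 1},
  {"wx": 0,"wy": 0,"wz": 0,"tx": 0.04,"ty": 0,"tz": 0,"gripper": 1},
  {"wx": 0,"wy": 0,"wz": 0,"tx": 0.02,"ty": 0,"tz": 0,"gripper": 1},
  {"wx": 0,"wy": 0,"wz": 0,"tx": 0,"ty": 0,"tz": 0,"gripper": 1},
  {"wx": 0,"wy": 0,"wz": 0,"tx": 0,"ty": 0,"tz": 0,"gripper": 1},
])

```text
clock: 18.1
tcp_pos: [517.1, 145.5, -0.3]
ee_rot: [0.708, 0.001, 0.707, 0.001]
ft_force: [0.4, -0.8, 0.3]
finger_gap: 1.0
```

```bash
python3 go.py 516.3 145.3 -1 0
```

```text
t 18.1 pos [ 5.171e+02  1.455e+02 -3.000e-01] gap 1.0 F [ 0.4 -0.8  0.3] q [-0.56  0.32  0.27  1.97 -0.11  0.86  1.34]
shift now-axes [ 0.005 -0.001 -0.005] shift goal-axes [ 0.005 -0.001 -0.005] turn [ 0.001  0.01  -0.012]
```

Request:
play_rows([
  {"wx": 0,"wy": 0.01,"wz": 0,"tx": 0.006,"ty": 0,"tz": -0.003,"gripper": -1},
  {"wx": 0,"wy": 0,"wz": 0,"tx": 0,"ty": 0,"tz": 0,"gripper": -1},
  {"wx": 0,"wy": 0,"wz": 0,"tx": 0,"ty": 0,"tz": 0,"gripper": -1},
  {"wx": 0,"wy": 0,"wz": 0,"tx": 0,"ty": 0,"tz": 0,"gripper": -1},
])

```text
clock: 18.5
tcp_pos: [517.1, 145.8, 0.3]
ee_rot: [0.707, 0.001, 0.707, 0.001]
ft_force: [-0.7, 0.1, -1.5]
finger_gap: 0.624
```

```bash
python3 go.py 611.5 29.5 120 0
```

```text
t 18.5 pos [5.171e+02 1.458e+02 3.000e-01] gap 0.624 F [-0.7  0.1 -1.5] q [-0.56  0.32  0.27  1.97 -0.12  0.86  1.34]
shift now-axes [-0.799 -0.773  0.63 ] shift goal-axes [-0.798 -0.775  0.629] turn [ 0.001  0.003 -0.017]
```

Request:
play_rows([
  {"wx": 0,"wy": 0,"wz": 0,"tx": 0,"ty": 0,"tz": 0,"gripper": -1},
  {"wx": 0,"wy": 0,"wz": 0,"tx": -0.08,"ty": 0,"tz": 0,"gripper": -1},
  {"wx": 0,"wy": 0,"wz": 0,"tx": -0.18,"ty": 0,"tz": 0,"gripper": -1},
  {"wx": 0,"wy": 0,"wz": 0,"tx": -0.2,"ty": 0,"tz": 0,"gripper": -1},
  {"wx": 0,"wy": 0,"wz": 0,"tx": -0.12,"ty": 0,"tz": 0,"gripper": -1},
  {"wx": 0,"wy": 0,"wz": 0,"tx": -0.04,"ty": 0,"tz": 0,"gripper": -1},
  {"wx": 0,"wy": 0,"wz": 0,"tx": 0,"ty": 0,"tz": 0,"gripper": -1},
])

```text
clock: 19.2
tcp_pos: [516.6, 145.0, 98.7]
ee_rot: [0.707, 0.001, 0.707, 0.001]
ft_force: [-0.8, 0.2, -0.4]
finger_gap: 0.622
```

```bash
python3 go.py 612 29.7 100 0
```

```text
t 19.2 pos [516.6 145.   98.7] gap 0.622 F [-0.8  0.2 -0.4] q [-0.58  0.19  0.29  1.9  -0.06  1.06  1.3 ]
shift now-axes [-0.01  -0.768  0.636] shift goal-axes [-0.009 -0.769  0.636] turn [-0.003  0.    -0.012]
```

Request:
play_rows([
  {"wx": 0,"wy": 0,"wz": -0.012,"tx": -0.01,"ty": -0.1,"tz": 0.08,"gripper": -1},
  {"wx": 0,"wy": 0,"wz": 0,"tx": -0.01,"ty": -0.18,"tz": 0.15,"gripper": -1},
  {"wx": 0,"wy": 0,"wz": 0,"tx": 0,"ty": -0.2,"tz": 0.17,"gripper": -1},
  {"wx": 0,"wy": 0,"wz": 0,"tx": 0,"ty": -0.14,"tz": 0.11,"gripper": -1},
  {"wx": 0,"wy": 0,"wz": 0,"tx": 0,"ty": -0.07,"tz": 0.06,"gripper": -1},
  {"wx": 0,"wy": 0,"wz": 0,"tx": 0,"ty": -0.02,"tz": 0.015,"gripper": -1},
  {"wx": 0,"wy": 0,"wz": 0,"tx": 0,"ty": 0,"tz": 0,"gripper": -1},
  {"wx": 0,"wy": 0,"wz": 0,"tx": 0,"ty": 0,"tz": 0,"gripper": -1},
])

```text
clock: 20.0
tcp_pos: [601.4, 38.8, 94.2]
ee_rot: [0.703, -0.002, 0.711, 0.002]
ft_force: [-0.7, 0.0, -0.7]
finger_gap: 0.627
```

```bash
python3 go.py 612 29.7 90 0; python3 meas.py wrist 101,113,612,30,35;  python3 -c "
import cv2;a=cv2.imread('pics/last_wrist.png')[120:384,130:390];cv2.imwrite('pics/c4.png',cv2.resize(a,(400,400)))"
```

```text
t 20.0 pos [601.4  38.8  94.2] gap 0.627 F [-0.7  0.  -0.7] q [-0.41  0.34  0.36  1.73 -0.13  1.1   1.57]
shift now-axes [ 0.027 -0.061  0.071] shift goal-axes [ 0.028 -0.061  0.071] turn [ 0.041 -0.081  0.002]
wrist 101,113,612,30,35 6153 circle [604.5  31.7] 33.8 mean [602.4  35.  105.2] z50/95 [105.2 106.6]
```

View pics/c4.png

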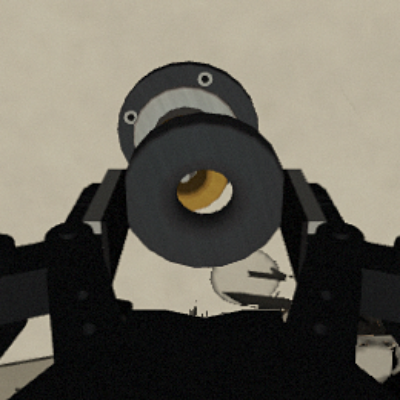

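Request:
play_rows([
  {"wx": 0.04,"wy": -0.08,"wz": 0,"tx": 0,"ty": -0.06,"tz": 0.065,"gripper": -1},
  {"wx": 0,"wy": 0,"wz": 0,"tx": 0,"ty": 0,"tz": 0,"gripper": -1},
  {"wx": 0,"wy": 0,"wz": 0,"tx": 0,"ty": 0,"tz": 0,"gripper": -1},
])

```text
clock: 20.35
tcp_pos: [611.0, 32.7, 94.3]
ee_rot: [0.707, -0.001, 0.707, 0.002]
ft_force: [-0.2, 0.4, -1.1]
finger_gap: 0.623
```

```bash
python3 go.py 612 29.7 62 0
```

```text
t 20.35 pos [611.   32.7  94.3] gap 0.623 F [-0.2  0.4 -1.1] q [-0.39  0.35  0.36  1.72 -0.14  1.09  1.59]
shift now-axes [ 0.215 -0.02   0.006] shift goal-axes [ 0.215 -0.02   0.006] turn [ 0.03   0.005 -0.01 ]
```

Request:
play_rows([
  {"wx": 0.03,"wy": 0,"wz": -0.01,"tx": 0,"ty": -0.02,"tz": 0.006,"gripper": -1},
  {"wx": 0,"wy": 0,"wz": 0,"tx": 0.05,"ty": 0,"tz": 0,"gripper": -1},
  {"wx": 0,"wy": 0,"wz": 0,"tx": 0.04,"ty": 0,"tz": 0,"gripper": -1},
  {"wx": 0,"wy": 0,"wz": 0,"tx": 0.02,"ty": 0,"tz": 0,"gripper": -1},
  {"wx": 0,"wy": 0,"wz": 0,"tx": 0,"ty": 0,"tz": 0,"gripper": -1},
])

```text
clock: 20.85
tcp_pos: [611.5, 30.0, 76.2]
ee_rot: [0.707, 0.0, 0.707, 0.0]
ft_force: [0.2, -0.4, -0.3]
finger_gap: 0.624
```

```bash
python3 go.py 612 29.7 62 0; python3 meas.py wrist 86,98,612,30,31
```

```text
t 20.85 pos [611.5  30.   76.2] gap 0.624 F [ 0.2 -0.4 -0.3] q [-0.39  0.37  0.36  1.74 -0.15  1.06  1.59]
shift now-axes [ 0.094 -0.002  0.003] shift goal-axes [ 0.094 -0.002  0.003] turn [ 0.001  0.001 -0.001]
wrist 86,98,612,30,31 6852 circle [609.6  30. ] 30.2 mean [608.9  30.1  87.6] z50/95 [87.3 89.6]
```

Request:
play_rows([
  {"wx": 0,"wy": 0,"wz": 0,"tx": 0.03,"ty": 0,"tz": 0.006,"gripper": -1},
  {"wx": 0,"wy": 0,"wz": 0,"tx": 0.03,"ty": 0,"tz": 0,"gripper": -1},
  {"wx": 0,"wy": 0,"wz": 0,"tx": 0.015,"ty": 0,"tz": 0,"gripper": -1},
  {"wx": 0,"wy": 0,"wz": 0,"tx": 0.008,"ty": 0,"tz": 0,"gripper": -1},
  {"wx": 0,"wy": 0,"wz": 0,"tx": 0.005,"ty": 0,"tz": 0,"gripper": -1},
])

```text
clock: 21.4
tcp_pos: [612.8, 30.1, 62.2]
ee_rot: [0.707, -0.0, 0.707, 0.0]
ft_force: [-0.1, -0.4, -0.4]
finger_gap: 0.623
```

```bash
python3 go.py 612 29.7 62 0
```

```text
t 21.4 pos [612.8  30.1  62.2] gap 0.623 F [-0.1 -0.4 -0.4] q [-0.38  0.39  0.36  1.74 -0.15  1.04  1.6 ]
shift now-axes [ 0.001 -0.003 -0.006] shift goal-axes [ 0.001 -0.003 -0.006] turn [ 0.002  0.005 -0.002]
```

Request:
play_rows([
  {"wx": 0,"wy": 0,"wz": 0,"tx": 0.01,"ty": 0,"tz": -0.004,"gripper": -1},
  {"wx": 0,"wy": 0,"wz": 0,"tx": 0.005,"ty": 0,"tz": 0,"gripper": -1},
])

```text
clock: 21.6
tcp_pos: [613.2, 30.2, 62.1]
ee_rot: [0.708, 0.0, 0.706, 0.0]
ft_force: [-2.6, 0.1, 2.5]
finger_gap: 0.625
```

```bash
python3 go.py 612 29.7 62 0
```

```text
t 21.6 pos [613.2  30.2  62.1] gap 0.625 F [-2.6  0.1  2.5] q [-0.38  0.39  0.36  1.74 -0.16  1.03  1.6 ]
shift now-axes [ 0.001 -0.003 -0.008] shift goal-axes [ 0.001 -0.003 -0.008] turn [ 0.001  0.017 -0.007]
```

Request:
play_rows([
  {"wx": 0,"wy": 0,"wz": 0,"tx": 0,"ty": 0,"tz": 0,"gripper": 1},
  {"wx": 0,"wy": 0,"wz": 0,"tx": 0,"ty": 0,"tz": 0,"gripper": 1},
  {"wx": 0,"wy": 0,"wz": 0,"tx": 0,"ty": 0,"tz": 0,"gripper": 1},
  {"wx": 0,"wy": 0,"wz": 0,"tx": 0,"ty": 0,"tz": 0,"gripper": 1},
  {"wx": 0,"wy": 0,"wz": 0,"tx": -0.1,"ty": 0,"tz": 0,"gripper": 1},
  {"wx": 0,"wy": 0,"wz": 0,"tx": -0.2,"ty": 0,"tz": 0,"gripper": 1},
  {"wx": 0,"wy": 0,"wz": 0,"tx": -0.15,"ty": 0,"tz": 0,"gripper": 1},
  {"wx": 0,"wy": 0,"wz": 0,"tx": -0.05,"ty": 0,"tz": 0,"gripper": 1},
  {"wx": 0,"wy": 0,"wz": 0,"tx": 0,"ty": 0,"tz": 0,"gripper": 1},
])

```text
clock: 22.5
tcp_pos: [613.3, 29.9, 142.2]
ee_rot: [0.708, 0.0, 0.706, 0.0]
ft_force: [0.4, -0.4, 0.3]
finger_gap: 0.997
```

```bash
python3 go.py 567 -113 80 0; python3 meas.py wrist 68,80,612,30,34 31,40,567,-113,35; python3 meas.py scene 68,80,610,28,34 31,40,566,-115,35
```

```text
t 22.5 pos [613.3  29.9 142.2] gap 0.997 F [ 0.4 -0.4  0.3] q [-0.4   0.31  0.37  1.67 -0.12  1.18  1.57]
shift now-axes [ 0.413 -0.953 -0.31 ] shift goal-axes [ 0.415 -0.953 -0.308] turn [-0.001  0.026 -0.005]
wrist 68,80,612,30,34 3411 circle [613.   30.1] 29.1 mean [611.5  30.2  72.9] z50/95 [73.1 74.2]
wrist 31,40,567,-113,35 2275 circle [ 566.8 -112.9] 24.9 mean [ 566.6 -112.2   34.4] z50/95 [34.3 36.7]
scene 68,80,610,28,34 506 circle [611.8  26.8] 30.4 mean [609.7  27.2  72.8] z50/95 [73.  74.8]
scene 31,40,566,-115,35 503 circle [ 565.6 -115.7] 24.9 mean [ 564.2 -116.3   34.7] z50/95 [34.6 37.4]
```

Request:
play_rows([
  {"wx": 0,"wy": 0.02,"wz": 0,"tx": 0,"ty": -0.12,"tz": -0.04,"gripper": 1},
  {"wx": 0,"wy": 0,"wz": 0,"tx": 0,"ty": -0.22,"tz": -0.07,"gripper": 1},
  {"wx": 0,"wy": 0,"wz": 0,"tx": 0,"ty": -0.26,"tz": -0.08,"gripper": 1},
  {"wx": 0,"wy": 0,"wz": 0,"tx": 0.05,"ty": -0.18,"tz": -0.06,"gripper": 1},
  {"wx": 0,"wy": 0,"wz": 0,"tx": 0.1,"ty": -0.1,"tz": -0.03,"gripper": 1},
  {"wx": 0,"wy": 0,"wz": 0,"tx": 0.1,"ty": -0.04,"tz": -0.01,"gripper": 1},
  {"wx": 0,"wy": 0,"wz": 0,"tx": 0.04,"ty": 0,"tz": 0,"gripper": 1},
  {"wx": 0,"wy": 0,"wz": 0,"tx": 0,"ty": 0,"tz": 0,"gripper": 1},
])

```text
clock: 23.4
tcp_pos: [557.8, -119.7, 86.8]
ee_rot: [0.701, 0.0, 0.713, -0.002]
ft_force: [-0.1, -0.5, 0.1]
finger_gap: 1.0
```

```bash
python3 go.py 566.8 -113.2 60 0
```

```text
t 23.4 pos [ 557.8 -119.7   86.8] gap 1.0 F [-0.1 -0.5  0.1] q [-0.22  0.3   0.45  1.82 -0.14  1.07  1.84]
shift now-axes [0.178 0.044 0.063] shift goal-axes [0.179 0.044 0.06 ] turn [-0.019 -0.118  0.014]
```

Request:
play_rows([
  {"wx": -0.02,"wy": -0.118,"wz": 0.014,"tx": 0.05,"ty": 0.044,"tz": 0.055,"gripper": 1},
  {"wx": 0,"wy": 0,"wz": 0,"tx": 0.06,"ty": 0,"tz": 0,"gripper": 1},
  {"wx": 0,"wy": 0,"wz": 0,"tx": 0.03,"ty": 0,"tz": 0,"gripper": 1},
  {"wx": 0,"wy": 0,"wz": 0,"tx": 0,"ty": 0,"tz": 0,"gripper": 1},
  {"wx": 0,"wy": 0,"wz": 0,"tx": 0,"ty": 0,"tz": 0,"gripper": 1},
])

```text
clock: 23.9
tcp_pos: [567.1, -109.0, 64.4]
ee_rot: [0.707, -0.002, 0.707, 0.003]
ft_force: [0.1, -0.0, 0.2]
finger_gap: 0.999
```

```bash
python3 go.py 566.8 -113 6 0
```

```text
t 23.9 pos [ 567.1 -109.    64.4] gap 0.999 F [ 0.1 -0.   0.2] q [-0.22  0.32  0.43  1.83 -0.16  1.02  1.85]
shift now-axes [ 0.39  -0.027 -0.002] shift goal-axes [ 0.39  -0.026 -0.002] turn [ 0.044 -0.007 -0.007]
```

Request:
play_rows([
  {"wx": 0.044,"wy": -0.007,"wz": -0.007,"tx": 0,"ty": -0.026,"tz": 0,"gripper": 1},
  {"wx": 0,"wy": 0,"wz": 0,"tx": 0.08,"ty": 0,"tz": 0,"gripper": 1},
  {"wx": 0,"wy": 0,"wz": 0,"tx": 0.12,"ty": 0,"tz": 0,"gripper": 1},
  {"wx": 0,"wy": 0,"wz": 0,"tx": 0.1,"ty": 0,"tz": 0,"gripper": 1},
  {"wx": 0,"wy": 0,"wz": 0,"tx": 0.04,"ty": 0,"tz": 0,"gripper": 1},
  {"wx": 0,"wy": 0,"wz": 0,"tx": 0,"ty": 0,"tz": 0,"gripper": 1},
  {"wx": 0,"wy": 0,"wz": 0,"tx": 0,"ty": 0,"tz": 0,"gripper": 1},
])

```text
clock: 24.6
tcp_pos: [567.8, -114.2, 10.9]
ee_rot: [0.708, 0.0, 0.706, -0.001]
ft_force: [-0.6, 0.3, 0.2]
finger_gap: 1.0
```

```bash
python3 go.py 566.8 -113 6 0
```

```text
t 24.6 pos [ 567.8 -114.2   10.9] gap 1.0 F [-0.6  0.3  0.2] q [-0.2   0.4   0.42  1.87 -0.2   0.92  1.88]
shift now-axes [ 0.033  0.008 -0.007] shift goal-axes [ 0.033  0.008 -0.007] turn [-0.01   0.012  0.004]
```

Request:
play_rows([
  {"wx": -0.01,"wy": 0.012,"wz": 0,"tx": 0.028,"ty": 0.007,"tz": -0.006,"gripper": 1},
  {"wx": 0,"wy": 0,"wz": 0,"tx": 0,"ty": 0,"tz": 0,"gripper": 1},
  {"wx": 0,"wy": 0,"wz": 0,"tx": 0,"ty": 0,"tz": 0,"gripper": -1},
  {"wx": 0,"wy": 0,"wz": 0,"tx": 0,"ty": 0,"tz": 0,"gripper": -1},
  {"wx": 0,"wy": 0,"wz": 0,"tx": 0,"ty": 0,"tz": 0,"gripper": -1},
  {"wx": 0,"wy": 0,"wz": 0,"tx": 0,"ty": 0,"tz": 0,"gripper": -1},
  {"wx": 0,"wy": 0,"wz": 0,"tx": 0,"ty": 0,"tz": 0,"gripper": -1},
  {"wx": 0,"wy": 0,"wz": 0,"tx": 0,"ty": 0,"tz": 0,"gripper": -1},
])

```text
clock: 25.4
tcp_pos: [569.0, -113.3, 9.3]
ee_rot: [0.709, -0.0, 0.705, -0.0]
ft_force: [-0.1, 0.0, -0.6]
finger_gap: 0.574
```

```bash
python3 go.py 613 30 110 0
```

```text
t 25.4 pos [ 569.  -113.3    9.3] gap 0.574 F [-0.1  0.  -0.6] q [-0.2   0.4   0.42  1.87 -0.2   0.91  1.88]
shift now-axes [-0.67   0.955  0.297] shift goal-axes [-0.671  0.955  0.293] turn [0.001 0.031 0.004]
```

Request:
play_rows([
  {"wx": 0,"wy": 0,"wz": 0,"tx": -0.08,"ty": 0,"tz": 0,"gripper": -1},
  {"wx": 0,"wy": 0,"wz": 0,"tx": -0.2,"ty": 0,"tz": 0,"gripper": -1},
  {"wx": 0,"wy": 0,"wz": 0,"tx": -0.22,"ty": 0,"tz": 0,"gripper": -1},
  {"wx": 0,"wy": 0,"wz": 0,"tx": -0.16,"ty": 0,"tz": 0,"gripper": -1},
  {"wx": 0,"wy": 0,"wz": 0,"tx": -0.06,"ty": 0,"tz": 0,"gripper": -1},
  {"wx": 0,"wy": 0,"wz": 0,"tx": 0,"ty": 0,"tz": 0,"gripper": -1},
])

```text
clock: 26.0
tcp_pos: [567.4, -113.4, 122.8]
ee_rot: [0.708, -0.0, 0.706, -0.0]
ft_force: [-0.2, 0.8, 0.4]
finger_gap: 0.576
```

```bash
python3 go.py 614.5 30 115 0
```

```text
t 26.0 pos [ 567.4 -113.4  122.8] gap 0.576 F [-0.2  0.8  0.4] q [-0.24  0.26  0.45  1.78 -0.12  1.12  1.82]
shift now-axes [0.052 0.956 0.314] shift goal-axes [0.052 0.956 0.314] turn [-0.003  0.017  0.005]
```

Request:
play_rows([
  {"wx": 0,"wy": 0.01,"wz": 0,"tx": 0,"ty": 0.12,"tz": 0.04,"gripper": -1},
  {"wx": 0,"wy": 0,"wz": 0,"tx": 0,"ty": 0.22,"tz": 0.07,"gripper": -1},
  {"wx": 0,"wy": 0,"wz": 0,"tx": 0,"ty": 0.26,"tz": 0.085,"gripper": -1},
  {"wx": 0,"wy": 0,"wz": 0,"tx": 0,"ty": 0.18,"tz": 0.06,"gripper": -1},
  {"wx": 0,"wy": 0,"wz": 0,"tx": 0,"ty": 0.09,"tz": 0.03,"gripper": -1},
  {"wx": 0,"wy": 0,"wz": 0,"tx": 0,"ty": 0.03,"tz": 0.01,"gripper": -1},
  {"wx": 0,"wy": 0,"wz": 0,"tx": 0,"ty": 0,"tz": 0,"gripper": -1},
  {"wx": 0,"wy": 0,"wz": 0,"tx": 0,"ty": 0,"tz": 0,"gripper": -1},
])

```text
clock: 26.8
tcp_pos: [608.0, 20.6, 114.6]
ee_rot: [0.703, 0.001, 0.711, -0.004]
ft_force: [-0.3, -0.2, -0.2]
finger_gap: 0.573
```

```bash
python3 go.py 614.5 30 115 0
```

```text
t 26.8 pos [608.   20.6 114.6] gap 0.573 F [-0.3 -0.2 -0.2] q [-0.39  0.33  0.38  1.7  -0.13  1.14  1.58]
shift now-axes [-0.003  0.063  0.043] shift goal-axes [-0.003  0.062  0.043] turn [-0.052 -0.073  0.032]
```

Request:
play_rows([
  {"wx": -0.05,"wy": -0.073,"wz": 0.032,"tx": 0,"ty": 0.062,"tz": 0.038,"gripper": -1},
  {"wx": 0,"wy": 0,"wz": 0,"tx": 0,"ty": 0,"tz": 0,"gripper": -1},
  {"wx": 0,"wy": 0,"wz": 0,"tx": 0,"ty": 0,"tz": 0,"gripper": -1},
])

```text
clock: 27.1
tcp_pos: [613.8, 26.1, 114.6]
ee_rot: [0.707, 0.002, 0.707, -0.002]
ft_force: [0.5, -0.6, 0.2]
finger_gap: 0.576
```

```bash
python3 go.py 614.5 30 115 0;python3 meas.py wrist 139,147,613,28,26; python3 meas.py scene 68,78,611,27,34;  python3 -c "
import cv2;a=cv2.imread('pics/last_wrist.png')[120:384,130:390];b=cv2.imread('pics/last_scene.png')[110:250,150:330];cv2.imwrite('pics/c5.png',cv2.hconcat([cv2.resize(a,(400,400)),cv2.resize(b,(400,400))]))"
```

```text
t 27.1 pos [613.8  26.1 114.6] gap 0.576 F [ 0.5 -0.6  0.2] q [-0.39  0.34  0.37  1.7  -0.13  1.13  1.58]
shift now-axes [-0.003  0.026  0.005] shift goal-axes [-0.003  0.026  0.005] turn [-0.037  0.006  0.006]
wrist 139,147,613,28,26 6245 circle [613.  28.] 26.0 mean [610.7  26.8 140.6] z50/95 [140.4 142.4]
scene 68,78,611,27,34 429 circle [610.9  28.2] 29.1 mean [606.5  25.2  72.7] z50/95 [72.9 74.8]
```

View pics/c5.png

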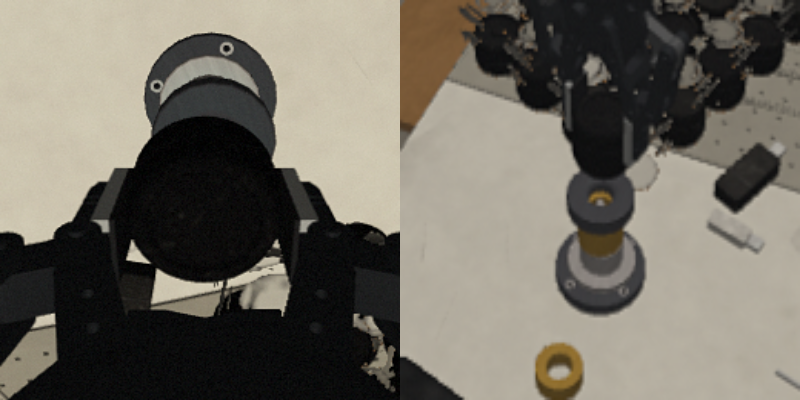

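Request:
play_rows([
  {"wx": -0.035,"wy": 0.006,"wz": 0.006,"tx": 0,"ty": 0.026,"tz": 0.009,"gripper": -1},
  {"wx": 0,"wy": 0,"wz": 0,"tx": 0,"ty": 0,"tz": 0,"gripper": -1},
  {"wx": 0,"wy": 0,"wz": 0,"tx": 0.05,"ty": 0,"tz": 0,"gripper": -1},
  {"wx": 0,"wy": 0,"wz": 0,"tx": 0.06,"ty": 0,"tz": 0,"gripper": -1},
  {"wx": 0,"wy": 0,"wz": 0,"tx": 0.03,"ty": 0,"tz": 0,"gripper": -1},
  {"wx": 0,"wy": 0,"wz": 0,"tx": 0,"ty": 0,"tz": 0,"gripper": -1},
])

```text
clock: 27.8
tcp_pos: [614.9, 30.5, 91.5]
ee_rot: [0.707, 0.0, 0.707, 0.0]
ft_force: [-0.5, 0.8, -1.6]
finger_gap: 0.573
```

```bash
python3 go.py 615 30 83.3 0
```

```text
t 27.8 pos [614.9  30.5  91.5] gap 0.573 F [-0.5  0.8 -1.6] q [-0.39  0.36  0.37  1.71 -0.14  1.09  1.59]
shift now-axes [ 0.055 -0.004  0.001] shift goal-axes [ 0.055 -0.004  0.001] turn [ 0.002 -0.004 -0.003]
```

Request:
play_rows([
  {"wx": 0,"wy": 0,"wz": 0,"tx": 0.02,"ty": -0.003,"tz": 0,"gripper": -1},
  {"wx": 0,"wy": 0,"wz": 0,"tx": 0.018,"ty": 0,"tz": 0,"gripper": -1},
  {"wx": 0,"wy": 0,"wz": 0,"tx": 0.01,"ty": 0,"tz": 0,"gripper": -1},
  {"wx": 0,"wy": 0,"wz": 0,"tx": 0.005,"ty": 0,"tz": 0,"gripper": -1},
])

```text
clock: 28.2
tcp_pos: [614.9, 29.9, 82.8]
ee_rot: [0.707, 0.0, 0.707, 0.0]
ft_force: [-1.8, -0.2, 4.6]
finger_gap: 0.576
```

```bash
python3 go.py 615 30 83.3 0
```

```text
t 28.2 pos [614.9  29.9  82.8] gap 0.576 F [-1.8 -0.2  4.6] q [-0.39  0.37  0.36  1.72 -0.15  1.08  1.59]
shift now-axes [-0.003  0.001  0.001] shift goal-axes [-0.003  0.001  0.001] turn [ 0.001 -0.005 -0.001]
```

Contact at +4.6 N. Release and rise.

Request:
play_rows([
  {"wx": 0,"wy": 0,"wz": 0,"tx": 0,"ty": 0,"tz": 0,"gripper": 1},
  {"wx": 0,"wy": 0,"wz": 0,"tx": 0,"ty": 0,"tz": 0,"gripper": 1},
  {"wx": 0,"wy": 0,"wz": 0,"tx": 0,"ty": 0,"tz": 0,"gripper": 1},
  {"wx": 0,"wy": 0,"wz": 0,"tx": 0,"ty": 0,"tz": 0,"gripper": 1},
  {"wx": 0,"wy": 0,"wz": 0,"tx": 0,"ty": 0,"tz": 0,"gripper": 1},
  {"wx": 0,"wy": 0,"wz": 0,"tx": -0.1,"ty": 0,"tz": 0,"gripper": 1},
  {"wx": 0,"wy": 0,"wz": 0,"tx": -0.2,"ty": 0,"tz": 0,"gripper": 1},
  {"wx": 0,"wy": 0,"wz": 0,"tx": -0.2,"ty": 0,"tz": 0,"gripper": 1},
  {"wx": 0,"wy": 0,"wz": 0,"tx": -0.1,"ty": 0,"tz": 0,"gripper": 1},
  {"wx": 0,"wy": 0,"wz": 0,"tx": 0,"ty": 0,"tz": 0,"gripper": 1},
])

```text
clock: 29.2
tcp_pos: [615.6, 29.6, 180.6]
ee_rot: [0.708, 0.0, 0.706, 0.0]
ft_force: [0.8, 0.2, -0.0]
finger_gap: 1.001
```

```bash
python3 go.py 615 30 170 0;python3 meas.py wrist 105,115,613,30,32 68,77,613,30,34; python3 meas.py scene 105,115,611,28,32 68,76,611,28,34 57,66,611,28,24 30,38,611,28,24 12,17,515,0,30;  python3 -c "
import cv2;a=cv2.imread('pics/last_wrist.png')[100:364,130:390];b=cv2.imread('pics/last_scene.png')[110:290,150:390];cv2.imwrite('pics/c6.png',cv2.hconcat([cv2.resize(a,(380,390)),cv2.resize(b,(400,390))]))"
```

```text
t 29.2 pos [615.6  29.6 180.6] gap 1.001 F [ 0.8  0.2 -0. ] q [-0.41  0.28  0.38  1.62 -0.11  1.25  1.56]
shift now-axes [ 0.071  0.002 -0.004] shift goal-axes [ 0.071  0.002 -0.004] turn [-0.002  0.012 -0.003]
wrist 105,115,613,30,32 2728 circle [613.5  29.9] 24.8 mean [612.3  30.  108.5] z50/95 [108.3 110.6]
wrist 68,77,613,30,34 443 circle [610.1  30.7] 28.5 mean [593.2  31.4  72.8] z50/95 [73.  74.1]
scene 105,115,611,28,32 407 circle [611.1  27.5] 24.8 mean [610.4  26.7 108.4] z50/95 [108.3 111. ]
scene 68,76,611,28,34 186 circle [610.7  28. ] 29.1 mean [597.3  19.2  72.4] z50/95 [72.8 74.7]
scene 30,38,611,28,24 49 circle [608.4  26.9] 19.1 mean [599.6  19.   34.2] z50/95 [34.4 37.5]
scene 12,17,515,0,30 181 circle [514.3  -1.7] 20.3 mean [514.3  -1.7  13.5] z50/95 [13.4 15.2]
```

View pics/c6.png

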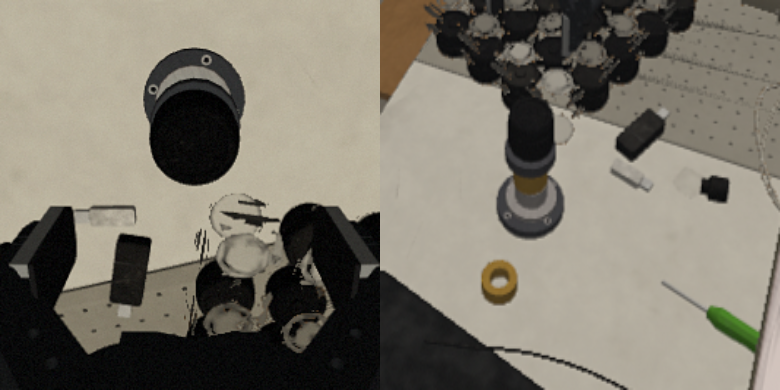

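The pictures show the full stack upright, with the jar centred on the disc at height 111 mm. The bystanders have not moved and the fingers are clear. Two rows of rest, then I hand in.

Request:
play_rows([
  {"wx": 0,"wy": 0,"wz": 0,"tx": 0,"ty": 0,"tz": 0,"gripper": 1},
  {"wx": 0,"wy": 0,"wz": 0,"tx": 0,"ty": 0,"tz": 0,"gripper": 1},
])

```text
clock: 29.5
tcp_pos: [613.0, 29.6, 175.9]
ee_rot: [0.705, -0.0, 0.709, -0.0]
ft_force: [0.4, 0.3, -0.6]
finger_gap: 0.995
```

```bash
python3 -c "
from plant import hand_in;print(hand_in())"
```

```text
the job is handed in; nothing more can be done
None
```

I built the stand in the required order: flanged foot with its flange down, taller sleeve, disc, then the jar. I let go of each part after feeling it touch down, and handed the job in at about 29.5 s of the 83 s allowed. No verdict was reported.

**Heights:** The part tops came out at about 34, 62, 74 and 111 mm above the desk. These match the nominal 34, 62, 74 and 111 mm.

**Centring (wrist camera):** Against the base at about (611, 30) mm, foot, sleeve and disc were each within about 2 mm when placed. The jar was within about 1 mm of the disc.

**Bystanders:** The shorter sleeve measured within 2 mm of its starting place in the last picture. The screwdriver and memory stick showed no movement by eye, but I did not measure them.

**Disagreements:**
- The wrist camera and the fixed cameras differed by a steady 2 mm or so, which is within the stated calibration. I worked from relative positions to avoid it.
- In the last check, the circle fits to the disc, and the scene camera's fit to the foot, were poor because parts above hid most of them. The scene camera's fit to the sleeve had too few points to report. I relied on the fits taken when each was placed.

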